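# Scrape the trimming board clean

## Robot

A 7-joint arm with a two-finger parallel gripper is mounted at the origin on the work surface. World frame = base frame: x ahead of the robot, y to its left, z up, the work surface at z = 0. Lengths are in m, angles in degrees, forces in N, time in s.
With the tool pointing down it reaches from about 0.425 to 0.875 m from the base axis. Payload 4.7 kg.
Tool frame: the origin (TCP) lies on the centre line of the jaws, within the pads' length; the fingertips stand ahead of it and the grasp point (between the pads) lies 2 mm behind it (env.tip_reach is the x of the fingertips in the tool frame, in m); x points along the fingers, z is the direction in which the jaws open and shut, and the axes are right-handed (so a half turn about x gives the same grasp; the last joint's range is limited). The gripper opens to 87 mm and grips with 3 to 60 N. Pads are 19 mm wide; open, the fingers measure 117 mm over their backs; the gripper's body (75 mm by 190 mm) begins 51 mm behind the grasp point.
Start: joints at [64.922, 18.392, -4.016, 83.108, 1.295, 78.541, -3.26], TCP at [0.284, -0.585, 0.24] pointing down, gripper open.
Joint ranges: [-163.93, 163.93], [-17.29, 119.83], [-79.2, 71.16], [3.27, 140.29], [-89.18, 269.18], [5.43, 117.66], [-154.24, 154.24]. Speed limits (degrees/s): [147.25, 147.25, 180, 180, 180, 180, 180].

## Interface

Orientations are given as [roll, pitch, yaw] about the fixed x, y, z axes, in that order (R = Rz(yaw) Ry(pitch) Rx(roll)).
In Python, from cell import telemetry, optics, env, models gives the robot as it stands.
- The arm moves only by the shell command python3 -m pendant 'ROWS' [FORCE]. ROWS is JSON, a list of rows, each a list of 3 entries, a list of its own where there are three numbers: the finger opening in mm, from 0 to 87, then the shift along the tool's x, y, z in mm, then the turn, a rotation vector about the tool's x, y, z in rad. A call has 1 to 10 rows; each row is the pose to reach, as a shift and turn from the pose commanded when the call began, along the tool's axes at that moment; what a row does not reach only later rows make up. A row lasts 1/12 s, in which the tool goes at most 41.7 mm and 7.16 degrees, less where a joint would pass 70% of its speed; a pose out of reach is approached as far as the arm can. A call with a gripper value outside its range is refused whole. The fingers move at their own pace and stop on an object; FORCE is the grip in N (left out, the last holds). Time passes only in rows, so rows that repeat a pose let the fingers close. It gives the time, the measured TCP pose, the force and the opening at its end, in the units of the state.
- telemetry.get_obs(): the state, without advancing time (a new reading comes with each control period).
- optics.read_camera(name): name is "scene" or "top" or "wrist"; returns a dict with "image" (480x640x3 uint8, blue, green, red), "range_z" (480x640 float32, m along the optical axis (not along the pixel's ray), 0 where there is no reading), "fx", "fy", "cx", "cy" (pixels), "cam_to_world" (4x4, takes a point from camera to world coordinates). Camera axes: x right, y up, looking along -z (the intrinsics and any distortion apply to the point x, -y, -z); pixel columns grow to the right and rows downward; lengths in m; the calibration is good to about 2 mm. A picture is of the moment at which its call begins.
- env.sign_off(): hands the job in, once; it reports no verdict.
Trained networks look in the newest picture that a camera, given by its name, has taken for a name from the list of things; names that differ only in an ending like _2 or _b are one class to them, and where a whole thing is asked for, a point or a joint stands for the part that bears it (a point fixed in the world has none). Each returns a list of dicts, best first, with "confidence" (0 to 1); they miss things now and then, are a little off and sometimes report something else, mostly with a low value. They report only what shows in the picture. A call takes as long as a camera call.
- models.masks_of(camera, label): "pixels" (480x640 bool, what is visible of it) and "extent" ([left, top, right, bottom] as shares, 0 to 1, of the picture: columns of its width, rows of its height, round what is visible of it).
- models.landmark_of(camera, label): "centre" ([row, column] as shares, 0 to 1, of the picture: columns of its width, rows of its height: a listed point, or the origin of a listed thing).
The state is a dict: "time_s": time; "qpos": joint angles; "joint_velocities": joint speeds; "effort": joint torques, N m; "tool_pos": TCP position; "tool_rot": TCP orientation; "force": force on the tool from outside, world axes, zero at the start; "wrist_torque": the same for the moment, N m; "grip_width": finger opening in m.
Only numpy, scipy, OpenCV 4.12 (cv2) and the standard library are available. Lean on these libraries where they do the work, as an engineer would, in place of code of your own. Each camera call takes 0.05 s, during which the arm holds its last target.

## Task

Clear the model-making station: with the scraper block, wipe the five plastic chips off the raised board over its open end into the catch tray, including those under the drying shelf. Then park the scraper flat on the cork pad, and last fold the tray's hinged lid shut. Touch the chips only with the scraper, and leave everything else where it stands.

Things in the scene. Friction and masses are not known exactly. Their poses are not given: they have to be found in the camera images.
- station: Fixed trimming station. Origin: on the table under the centre of its raised board. Board: blue, 120 mm (x, between rails) by 170 mm (y -85 to 85), top 30 mm above the table. Rails 5 mm thick, inner faces at x = +-60, 38 mm high (8 above the board), run along front (-x) and rear (+x), y -85 to 175. The board's -y end is open; at y = 85 it drops off into the catch tray.
- tray_in (a point): Centre of the inner floor of the grey catch tray at the board's +y end; in the station frame at (0, 127.5, 5) mm. The tray spans x +-60, y 85 to 170; its walls rise to 38 mm above the table.
- shelf_front (a point): Middle of the lower front edge of the fixed plywood drying shelf over the board's rear half; in the station frame (2, -12.5, 160) mm. The shelf spans x 2 to 82, y -85 to 60, 160 to 172 mm above the table, on 12 mm square posts at x = 74, y = -78 and 52 (behind the rear rail). Chips under it can be reached only from the front, with the tool leaning back towards -x.
- lid (a joint): Hinge of the tray's plywood lid, rad: 0 = shut, flat on the tray; starts open at 1.75 to 2.2 (past upright, leaning away from the board); stiff, stays where left. Hinge line along the station's x at y = 175, 40 mm high. Lid: 128 mm along x, reaches 86 mm from the hinge, 5 mm thick (shut: y 89 to 175, 40 to 45 mm high).
- lid_edge (a point): Middle of the lid's free edge (mid thickness), 86 mm from the hinge line.
- scraper: Loose wooden scraper block, 90 g. Origin: centre of the underside of its foot, a flat bar 90 (x) x 30 (y) x 14 mm high. A grip block 30 (x) x 24 (y) mm stands on the foot, from 14 to 56 mm high, centred at x = -25 (so the foot reaches 70 mm beyond the grip's centre at the +x end, 20 mm at the other). Starts on the table.
- pad: Fixed cork parking pad on the table, 120 (x) x 100 (y) x 4 mm thick. Origin: centre of its underside.
- chip1: Loose chip: white plastic offcut, a bar 24 x 10 mm, 8 mm thick, 12 g, lying on the station's board. Origin: middle of its underside.
- chip2: Loose chip: white plastic offcut, an L of 8 mm bars, 22 x 20 mm, 8 mm thick, 12 g, lying on the station's board. Origin: middle of its underside.
- chip3: Loose chip: white plastic offcut, a T of 8 mm bars, 22 x 20 mm, 8 mm thick, 12 g, lying on the station's board. Origin: middle of its underside.
- chip4: Loose chip: white plastic offcut, a stub 18 x 14 mm, 8 mm thick, 12 g, lying on the station's board. Origin: middle of its underside.
- chip5: Loose chip: white plastic offcut, a cross of 7 mm bars, 22 x 22 mm, 8 mm thick, 12 g, lying on the station's board. Origin: middle of its underside.
- house: Bystander: model house with a dark gable roof, 56 x 76 mm, 66 mm high, standing on the table near the pad and scraper. Origin: centre of underside.
- shelf_house: Bystander: small model house, 40 x 56 mm, 50 mm high, drying on top of the station's shelf. Origin: centre of underside.
- glue: Bystander: glue bottle, 40 mm diameter, 100 mm high, behind the station. Origin: centre of underside.
- pot: Bystander: small glass pot, 48 mm diameter, 50 mm high, beyond the lid at the left. Origin: centre of underside.
- knife: Bystander: flat craft knife, 95 x 14 x 10 mm with a 25 mm blade at its +x end, lying in front of the station. Origin: underside of the handle's middle.
- tape: Bystander: roll of tape lying flat, 60 mm diameter, 18 mm high, behind the station. Origin: centre of underside.

How it is judged (in metres and radians):
On the way, in this order (a step that is already met when the one before it is completed fails the run):
1. All five chips lie in the catch tray, the lid still open (more than 1.4 rad) and the scraper not yet on the pad (y of chip1 in the frame of station between 0.084 and 0.172 m and (y of chip1 in the frame of station above 0.09 m or z of chip1 in the frame of station below 0.027 m) and x of chip1 in the frame of station between -0.062 and 0.062 m and z of each of chip1, chip2, chip3, chip4, chip5 in the frame of station below 0.036 m and y of chip2 in the frame of station between 0.084 and 0.172 m and (y of chip2 in the frame of station above 0.09 m or z of chip2 in the frame of station below 0.027 m) and x of chip2 in the frame of station between -0.062 and 0.062 m and y of chip3 in the frame of station between 0.084 and 0.172 m and (y of chip3 in the frame of station above 0.09 m or z of chip3 in the frame of station below 0.027 m) and x of chip3 in the frame of station between -0.062 and 0.062 m and y of chip4 in the frame of station between 0.084 and 0.172 m and (y of chip4 in the frame of station above 0.09 m or z of chip4 in the frame of station below 0.027 m) and x of chip4 in the frame of station between -0.062 and 0.062 m and y of chip5 in the frame of station between 0.084 and 0.172 m and (y of chip5 in the frame of station above 0.09 m or z of chip5 in the frame of station below 0.027 m) and x of chip5 in the frame of station between -0.062 and 0.062 m and value of joint lid above 1.4 rad and not (horizontal distance between scraper and pad below 0.025 m and z of scraper in the frame of pad between 0.001 and 0.008 m and angle between scraper's own z axis and vertical below 0.1 rad and linear speed of scraper below 0.02 m/s)), for 0.2 s.
2. The scraper lies flat on the cork pad, its centre within 25 mm of the pad's centre, released, while the lid is still open (more than 1.4 rad) (horizontal distance between scraper and pad below 0.025 m and z of scraper in the frame of pad between 0.001 and 0.008 m and angle between scraper's own z axis and vertical below 0.1 rad and linear speed of scraper below 0.02 m/s and contact force between the fingers and scraper below 0.1 N and value of joint lid above 1.4 rad), for 0.2 s.
3. The lid is folded shut, within 0.07 rad (4 degrees) of flat (value of joint lid below 0.07 rad), for 0.2 s.
At the end, for the whole second after the job is handed in: All five chips lie inside the catch tray, below its rim; the scraper lies still, flat on the cork pad, its centre within 25 mm of the pad's centre; the lid is shut to within 0.07 rad (4 degrees); the robot has let go of everything (y of chip1 in the frame of station between 0.084 and 0.172 m and (y of chip1 in the frame of station above 0.09 m or z of chip1 in the frame of station below 0.027 m) and x of chip1 in the frame of station between -0.062 and 0.062 m and z of each of chip1, chip2, chip3, chip4, chip5 in the frame of station below 0.036 m and y of chip2 in the frame of station between 0.084 and 0.172 m and (y of chip2 in the frame of station above 0.09 m or z of chip2 in the frame of station below 0.027 m) and x of chip2 in the frame of station between -0.062 and 0.062 m and y of chip3 in the frame of station between 0.084 and 0.172 m and (y of chip3 in the frame of station above 0.09 m or z of chip3 in the frame of station below 0.027 m) and x of chip3 in the frame of station between -0.062 and 0.062 m and y of chip4 in the frame of station between 0.084 and 0.172 m and (y of chip4 in the frame of station above 0.09 m or z of chip4 in the frame of station below 0.027 m) and x of chip4 in the frame of station between -0.062 and 0.062 m and y of chip5 in the frame of station between 0.084 and 0.172 m and (y of chip5 in the frame of station above 0.09 m or z of chip5 in the frame of station below 0.027 m) and x of chip5 in the frame of station between -0.062 and 0.062 m and horizontal distance between scraper and pad below 0.025 m and z of scraper in the frame of pad between 0.001 and 0.008 m and angle between scraper's own z axis and vertical below 0.1 rad and linear speed of scraper below 0.02 m/s and contact force between the fingers and scraper below 0.1 N and value of joint lid below 0.07 rad); the robot touches nothing.
It fails at once if The gripper or arm touches a chip: only the scraper may move the chips (contact force between any of the fingers, the arm and chip1 above 0.2 N or contact force between any of the fingers, the arm and chip2 above 0.2 N or contact force between any of the fingers, the arm and chip3 above 0.2 N or contact force between any of the fingers, the arm and chip4 above 0.2 N or contact force between any of the fingers, the arm and chip5 above 0.2 N).
It fails at once if A chip falls off the board or out of the tray onto the table, or is lifted or flung more than 50 mm above the board (z of any of chip1, chip2, chip3, chip4, chip5 in the frame of station above 0.08 m or (z of chip1 in the frame of station below 0.027 m and y of chip1 in the frame of station below 0.07 m) or height (world z) of any of chip1, chip2, chip3, chip4, chip5 below 0.002 m or (z of chip2 in the frame of station below 0.027 m and y of chip2 in the frame of station below 0.07 m) or (z of chip3 in the frame of station below 0.027 m and y of chip3 in the frame of station below 0.07 m) or (z of chip4 in the frame of station below 0.027 m and y of chip4 in the frame of station below 0.07 m) or (z of chip5 in the frame of station below 0.027 m and y of chip5 in the frame of station below 0.07 m)).
It fails at once if A bystander (either house, glue bottle, pot, knife or tape roll) is moved more than 20 mm (distance of any of house, shelf_house, glue, pot, knife, tape from where it was at the start of the episode above 0.02 m).
It also fails if it takes over 72 s, if anything falls off the work surface, if the arm or the gripper's body presses on something with over 40 N, if the wrist force passes 120 N, or if a joint passes its speed limit or range.

## Working session

There is one attempt and no reset: what is moved stays moved. The work goes in short steps, Python scripts to look and compute and a shell command to move; the robot and the scene stay as the last step left them, time stands still between calls to the robot, and variables do not carry over. Pictures are saved under pics/ and viewed, and the job is handed in when it is done.

```bash
ls -la; mkdir -p pics; python3 - <<'E'
from cell import telemetry, optics, env, models
import cv2
print(telemetry.get_obs(), env.tip_reach)
for n in ["scene","top"]:
    c=optics.read_camera(n); cv2.imwrite(f"pics/{n}0.png",c["image"]); print(n,c["fx"],c["fy"],c["cx"],c["cy"],c["cam_to_world"], [k for k in c])
E
```

```text
total 12
drwxr-xr-x  3 agent agent 4096 Dec  6 09:00 .
drwxr-xr-x 23 root  root  4096 Dec  6 09:00 ..
drwxr-xr-x  2 agent agent 4096 Dec  6 09:00 pics
{'time_s': 0.0, 'qpos': array([64.92168483, 18.44046002, -4.01620748, 83.17280167,  1.29414386,
       78.54071334, -3.26150551]), 'joint_velocities': array([-0.04981849, -0.03168756,  0.03523348, -0.12487564, -0.01841395,
        0.05693454, -0.06945717]), 'effort': array([-2.51755080e-05, -4.91289496e+01, -4.03907290e-01, -3.12527633e+01,
       -6.38609659e-02,  4.36439062e-02,  1.91382642e-04]), 'tool_pos': array([ 0.28352655, -0.58434194,  0.2384641 ]), 'tool_rot': array([-177.58851369,   89.8911242 ,  118.29846977]), 'force': array([-0.48263407,  0.06348992, -0.28922876]), 'wrist_torque': array([ 0.01781007,  0.01290115, -0.02343412]), 'grip_width': 0.08675744475157464} 0.017
scene 442.6102343534906 442.6102343534906 324.43005394821427 240.88351378284383 [[ 3.96763695e-01 -5.61584973e-01  7.26086006e-01  1.42250381e+00]
 [ 9.17920711e-01  2.42419604e-01 -3.14092827e-01 -3.10797255e-01]
 [ 3.72329896e-04  7.91110014e-01  6.11673775e-01  8.23692341e-01]
 [ 0.00000000e+00  0.00000000e+00  0.00000000e+00  1.00000000e+00]] ['image', 'range_z', 'fx', 'fy', 'cx', 'cy', 'cam_to_world']
top 466.5270992045992 466.5270992045992 324.6762048573958 237.19153821235102 [[ 1.93945944e-02  9.99210939e-01 -3.46604887e-02  5.46576278e-01]
 [-9.99811871e-01  1.93922418e-02 -4.04078098e-04  5.29625941e-02]
 [ 2.68385322e-04  3.46618050e-02  9.99399063e-01  1.14248263e+00]
 [ 0.00000000e+00  0.00000000e+00  0.00000000e+00  1.00000000e+00]] ['image', 'range_z', 'fx', 'fy', 'cx', 'cy', 'cam_to_world']
```

View pics/scene0.png

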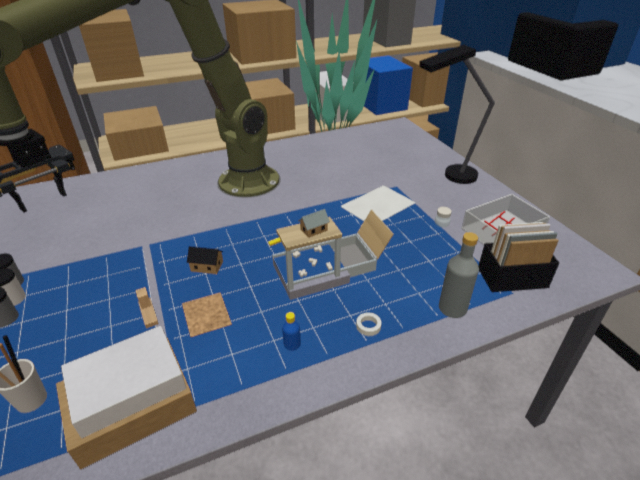

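View pics/top0.png

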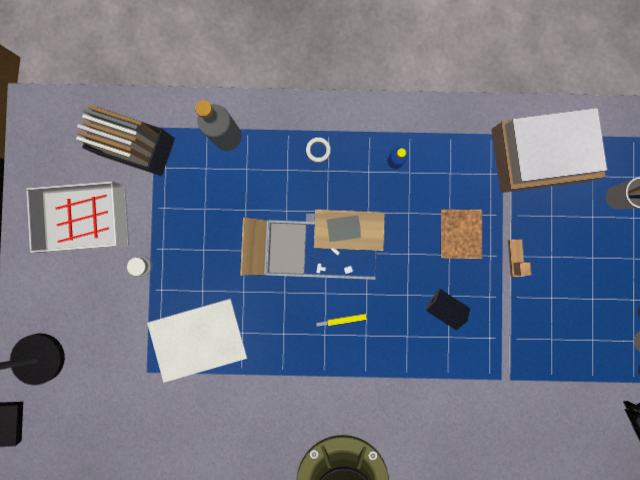

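```bash
cat > h.py <<'E'
from cell import telemetry, optics, env, models
import cv2, numpy as np
from scipy.spatial.transform import Rotation as R
def cloud(c):
    h,w=c["range_z"].shape; v,u=np.mgrid[:h,:w]; z=c["range_z"]
    X=(u-c["cx"])/c["fx"]*z; Y=-(v-c["cy"])/c["fy"]*z
    T=c["cam_to_world"]; P=np.stack([X,Y,-z],-1)@T[:3,:3].T+T[:3,3]
    P[z<=0]=np.nan
    return P
def proj(c,p):
    T=c["cam_to_world"]; q=(np.atleast_2d(p)-T[:3,3])@T[:3,:3]
    return np.stack([c["cx"]+c["fx"]*q[:,0]/-q[:,2], c["cy"]-c["fy"]*q[:,1]/-q[:,2]],-1)
E
python3 - <<'E'
from h import *
np.set_printoptions(precision=4,suppress=True)
names="station tray_in shelf_front lid lid_edge scraper pad chip1 chip2 chip3 chip4 chip5 house shelf_house glue pot knife tape".split()
for n in ["top","scene"]:
    c=optics.read_camera(n); P=cloud(c)
    for l in names:
        for m in models.masks_of(n,l)[:2]:
            px=m["pixels"]
            if m["confidence"]<.3: continue
            Q=P[px]; Q=Q[np.isfinite(Q[:,0])]
            if len(Q)<5: continue
            print(n,l,round(m["confidence"],2),px.sum(),"med",np.median(Q,0),"lo",np.percentile(Q,2,axis=0),"hi",np.percentile(Q,98,axis=0))
        for m in models.landmark_of(n,l)[:1]:
            if m["confidence"]>.3: print("   lm",l,round(m["confidence"],2),np.array(m["centre"])*[480,640])
    cv2.imwrite(f"pics/{n}_crop.png",cv2.resize(c["image"][190:320,220:560] if n=="top" else c["image"][180:340,120:420],None,fx=2.35 if n=="top" else 2.6,fy=2.35 if n=="top" else 2.6,interpolation=cv2.INTER_CUBIC))
E
```

```text
top station 0.92 7745 med [0.5585 0.0878 0.035 ] lo [ 0.4937 -0.0619  0.0027] hi [0.6326 0.232  0.1754]
   lm station 0.78 [250.512 341.12 ]
top tray_in 0.59 7430 med [0.5582 0.0893 0.0343] lo [ 0.4942 -0.0612  0.0029] hi [0.6317 0.2308 0.1754]
   lm tray_in 0.81 [250.08  285.312]
top shelf_front 0.65 7606 med [0.5587 0.0892 0.0348] lo [ 0.4937 -0.0624  0.0029] hi [0.6324 0.2316 0.1754]
   lm shelf_front 0.82 [249.6   349.504]
top lid 0.96 1464 med [0.5576 0.2143 0.0809] lo [0.4973 0.1905 0.0405] hi [0.6199 0.2364 0.1161]
top lid 0.64 282 med [0.3865 0.003  0.0099] lo [ 0.3734 -0.0451  0.0022] hi [0.3995 0.0641 0.0149]Traceback (most recent call last):
  File "<stdin>", line 13, in <module>
ValueError: it knows: chip, glue, house, knife, lid_edge, pad, pot, scraper, shelf_front, shelf_house, station, tape, tray_in
```

```bash
python3 - <<'E'
from h import *
np.set_printoptions(precision=4,suppress=True)
names="lid_edge scraper pad chip house shelf_house glue pot knife tape".split()
for n in ["top","scene"]:
    c=optics.read_camera(n); P=cloud(c)
    for l in names+(["station"] if n=="scene" else []):
        for m in models.masks_of(n,l)[:6]:
            px=m["pixels"]
            if m["confidence"]<.3: continue
            Q=P[px]; Q=Q[np.isfinite(Q[:,0])]
            if len(Q)<5: continue
            print(n,l,round(m["confidence"],2),px.sum(),"med",np.median(Q,0),"lo",np.percentile(Q,2,axis=0),"hi",np.percentile(Q,98,axis=0))
        for m in models.landmark_of(n,l)[:6]:
            if m["confidence"]>.3: 
                rc=np.array(m["centre"])*[480,640]
                print("   lm",l,round(m["confidence"],2),rc,P[int(rc[0]),int(rc[1])])
    cv2.imwrite(f"pics/{n}_crop.png",cv2.resize(c["image"][190:320,220:560] if n=="top" else c["image"][180:340,120:420],None,fx=2.35 if n=="top" else 2.6,fy=2.35 if n=="top" else 2.6,interpolation=cv2.INTER_CUBIC))
E
```

```text
top lid_edge 0.86 1416 med [0.5579 0.2149 0.0817] lo [0.4976 0.1911 0.042 ] hi [0.6187 0.2362 0.1161]
   lm lid_edge 0.68 [245.808 243.328] [0.5615 0.2332 0.1132]
   lm lid_edge 0.48 [318.912 348.48 ] [ 0.3915 -0.0068  0.0082]
top scraper 0.71 617 med [ 0.5374 -0.4051  0.0163] lo [ 0.5014 -0.4247  0.0031] hi [ 0.587  -0.3933  0.0597]
   lm scraper 0.91 [259.008 515.776] [ 0.5419 -0.4053  0.0194]
top pad 0.56 2049 med [ 0.6004 -0.2796  0.0051] lo [ 0.5433 -0.3279  0.0007] hi [ 0.6586 -0.2309  0.0094]
   lm pad 0.95 [232.32 462.72] [ 0.6051 -0.2811  0.0061]
   lm pad 0.44 [268.08  145.728] [0.5042 0.4729 0.0475]
   lm pad 0.33 [247.68  286.016] [0.5603 0.1472 0.0058]
top chip 0.56 37 med [ 0.5086 -0.0032  0.0386] lo [ 0.5037 -0.0104  0.0348] hi [0.5155 0.004  0.0416]
top chip 0.52 7770 med [0.5591 0.0873 0.035 ] lo [ 0.4934 -0.0631  0.0025] hi [0.6329 0.2323 0.1757]
top chip 0.51 407 med [0.5085 0.4859 0.0493] lo [0.4875 0.4708 0.0089] hi [0.5291 0.5115 0.0545]
top chip 0.37 26 med [0.5118 0.0631 0.0385] lo [0.5058 0.0559 0.0323] hi [0.5166 0.0678 0.0455]
   lm chip 0.61 [246.816 335.6
[... 3102 characters left out ...]
5] lo [0.499  0.4703 0.005 ] hi [0.5319 0.5062 0.0535]
   lm pot 0.68 [221.616 440.768] [0.5162 0.4793 0.0177]
scene knife 0.47 46 med [ 0.3979 -0.0321  0.0101] lo [ 0.387  -0.0479  0.0039] hi [ 0.4031 -0.016   0.0138]
   lm knife 0.44 [235.68  280.576] [ 0.5871 -0.0676  0.1743]
scene tape 0.56 373 med [0.8023 0.0712 0.0167] lo [0.7736 0.0454 0.0018] hi [0.8282 0.1006 0.0215]
scene tape 0.33 986 med [0.5655 0.2128 0.0782] lo [0.4991 0.1899 0.039 ] hi [0.6226 0.2349 0.1155]
   lm tape 0.69 [324.72  368.832] [0.7932 0.0776 0.0011]
scene station 0.74 5718 med [0.5923 0.0581 0.0339] lo [ 0.4947 -0.068   0.0047] hi [0.641  0.2295 0.1744]
   lm station 0.85 [270.624 310.08 ] [0.5846 0.0093 0.0316]
```

```bash
python3 - <<'E'
import cv2
a=cv2.imread("pics/top0.png"); cv2.imwrite("pics/ta.png",cv2.resize(a[200:290,230:400],None,fx=4.5,fy=4.5,interpolation=cv2.INTER_CUBIC))
a=cv2.imread("pics/scene0.png"); cv2.imwrite("pics/sa.png",cv2.resize(a[190:310,250:410],None,fx=4.8,fy=4.8,interpolation=cv2.INTER_CUBIC))
E
```

```text
(no output)
```

View pics/ta.png

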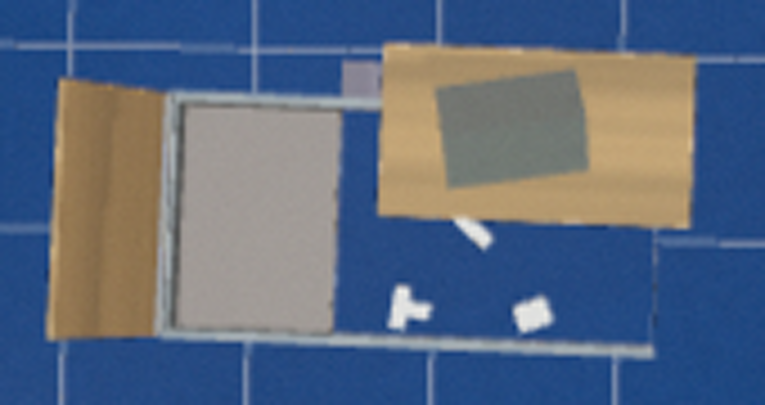

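View pics/sa.png

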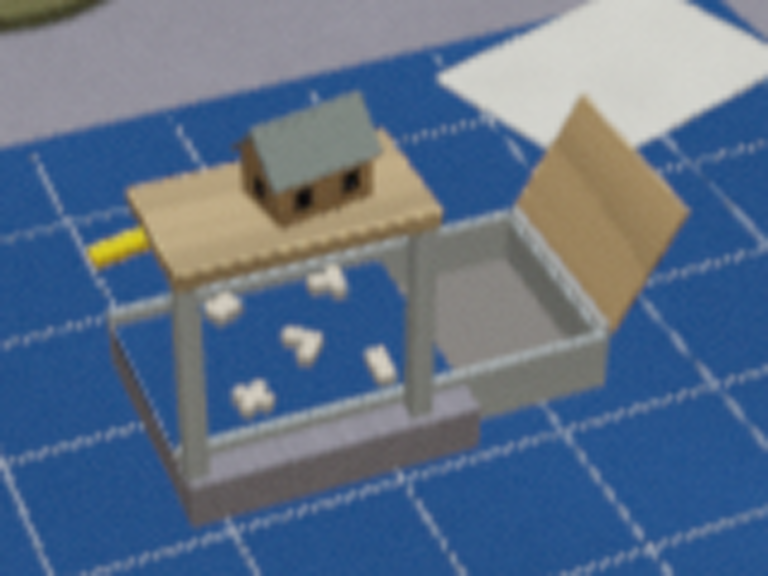

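```bash
cat >> h.py <<'E'
def ray(c,uv,z):
    uv=np.atleast_2d(uv).astype(float); T=c["cam_to_world"]
    d=np.stack([(uv[:,0]-c["cx"])/c["fx"],-(uv[:,1]-c["cy"])/c["fy"],-np.ones(len(uv))],-1)@T[:3,:3].T
    return T[:3,3]+d*((z-T[2,3])/d[:,2])[:,None]
E
python3 - <<'E'
from h import *
np.set_printoptions(precision=4,suppress=True)
a=cv2.imread("pics/top0.png")
cv2.imwrite("pics/scr.png",cv2.resize(a[225:290,490:550],None,fx=9,fy=9,interpolation=cv2.INTER_NEAREST))
c=optics.read_camera("top"); P=cloud(c)
# front rail: points z 33..43, x<0.51
sel=(P[...,2]>.033)&(P[...,2]<.046)&(P[...,0]>.47)&(P[...,0]<.502)&(P[...,1]>-.06)&(P[...,1]<.18)
Q=P[sel]; f=np.polyfit(Q[:,1],Q[:,0],1); print("front rail x=a*y+b",f,len(Q),Q[:,1].min(),Q[:,1].max(), Q[:,2].mean())
# in image: rail light colour rows per column
for cn in ["top","scene"]:
    c=optics.read_camera(cn);P=cloud(c)
    # shelf top
    sel=(P[...,2]>.165)&(P[...,2]<.18)&(P[...,0]>.5)&(P[...,0]<.7)&(P[...,1]>-.1)&(P[...,1]<.15)
    m=sel.astype(np.uint8); 
    cs,_=cv2.findContours(cv2.morphologyEx(m,cv2.MORPH_OPEN,np.ones((3,3))),cv2.RETR_EXTERNAL,cv2.CHAIN_APPROX_NONE)
    k=max(cs,key=cv2.contourArea)[:,0]
    W=ray(c,k,.172)[:,:2]; r=cv2.minAreaRect((W*1000).astype(np.float32)); print(cn,"shelf",r, P[sel][:,2].mean())
    lid=models.masks_of(cn,"lid_edge")[0]["pixels"]; Q=P[lid]; Q=Q[np.isfinite(Q[:,0])]
    print("lid z-vs-y slope", np.polyfit(Q[:,2],Q[:,1],1), np.polyfit(Q[:,1],Q[:,2],1), Q[:,0].mean())
    # pad
    sel=models.masks_of(cn,"pad")[0]["pixels"].astype(np.uint8)
    cs,_=cv2.findContours(sel,cv2.RETR_EXTERNAL,cv2.CHAIN_APPROX_NONE)
    W=ray(c,max(cs,key=cv2.contourArea)[:,0],.004)[:,:2]; print("pad",cv2.minAreaRect((W*1000).astype(np.float32)))
    # scraper foot
    for s in models.masks_of(cn,"scraper"):
        sel=s["pixels"]; Q=P[sel]; 
        if abs(np.nanmedian(Q[:,1])+.41)>.03: continue
        F=Q[(Q[:,2]>.009)&(Q[:,2]<.021)]; G=Q[Q[:,2]>.045]
        print(s["confidence"],"foot",cv2.minAreaRect((F[:,:2]*1000).astype(np.float32)),F[:,:2].min(0),F[:,:2].max(0),"grip",G.mean(0),G.min(0),G.max(0))
E
```

```text
front rail x=a*y+b [0.0071 0.4938] 287 -0.059854998068848024 0.17871918860981165 0.038051384611620054
top shelf ((596.3128051757812, 3.6836776733398438), (144.97007751464844, 80.08802032470703), 88.82134246826172) 0.17300315879708483
lid z-vs-y slope [0.5648 0.1684] [ 1.7412 -0.2919] 0.556966535233698
pad ((600.403564453125, -278.2044677734375), (118.12339782714844, 100.31387329101562), 0.6204136610031128)
0.81 foot ((544.3846435546875, -410.5367431640625), (88.82124328613281, 31.804481506347656), 5.013735294342041) [ 0.5009 -0.428 ] [ 0.5879 -0.3922] grip [ 0.5193 -0.4111  0.0565] [ 0.5048 -0.4267  0.0459] [ 0.5334 -0.3996  0.0621]
scene shelf ((600.7006225585938, 2.4743270874023438), (147.57577514648438, 90.19699096679688), 88.9217758178711) 0.17270335898387604
lid z-vs-y slope [0.3927 0.1829] [ 1.0698 -0.1508] 0.5618594906305117
pad ((600.904296875, -279.37200927734375), (124.97650909423828, 99.27908325195312), 1.4610072374343872)
0.63 foot ((547.0572509765625, -411.2366027832031), (93.4705810546875, 29.901447296142578), 5.4183454513549805) [ 0.4993 -0.4294] [ 0.5943 -0.3933] grip [ 0.5256 -0.4128  0.055 ] [ 0.5054 -0.4254  0.0453] [ 0.5391 -0.4005  0.0608]
```

View pics/scr.png

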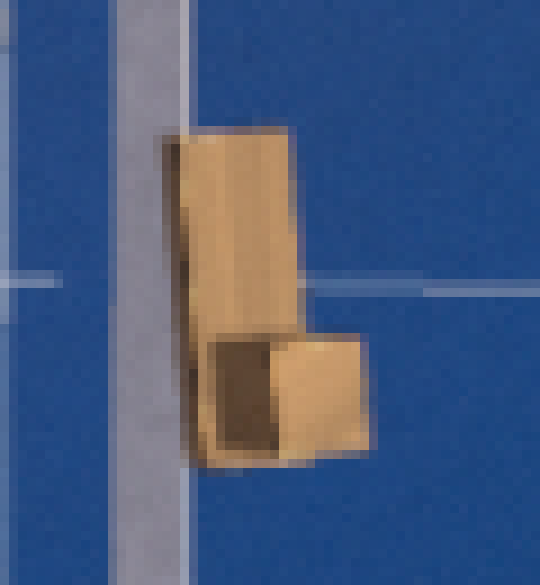

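```bash
cat >> h.py <<'E'
np.set_printoptions(precision=4,suppress=True)
S0=np.array([0.5555,0.0165,0.]); SY=-0.9
def Rs(): return R.from_euler("z",SY,degrees=True).as_matrix()
def s2w(p): return S0+Rs()@(np.array(p)/1000.)
def w2s(p): return (Rs().T@(np.array(p)-S0))*1000
def tgtR(yaw,tilt,flip=1):
    # tool x: down and leaning forward along yaw dir; tool z along +-lateral dir
    y=np.radians(yaw);t=np.radians(tilt);u=np.array([np.cos(y),np.sin(y),0]);v=np.array([-np.sin(y),np.cos(y),0])
    x=np.sin(t)*u+np.array([0,0,-np.cos(t)]); z=v*flip; return np.stack([x,np.cross(z,x),z],1)
def cur():
    o=telemetry.get_obs(); return o,np.array(o["tool_pos"]),R.from_euler("xyz",o["tool_rot"],degrees=True).as_matrix()
def go(p,Rt=None):
    o,p0,R0=cur(); d=R0.T@(np.array(p)-p0)*1000
    rv=R.from_matrix(R0.T@Rt).as_rotvec() if Rt is not None else np.zeros(3)
    print("t",o["time_s"],"shift",d.round(1),"rot",rv.round(4),"|d|",np.linalg.norm(d).round(1),"deg",np.degrees(np.linalg.norm(rv)).round(1)); return d,rv
E
python3 - <<'E'
from h import *
o,p,R0=cur(); print(R0)
for f in (1,-1):
    Rt=tgtR(5.3,35,f); g=np.array([.5206,-.4130,.040]); tip=g+Rt[:,0]*.002
    go(tip-Rt[:,0]*.09,Rt)
E
```

```text
[[ 0.      0.8997  0.4366]
 [-0.0001  0.4366 -0.8997]
 [-1.     -0.      0.0001]]
t 3.15 shift [127.5 240.8 -68.9] rot [-2.6655 -0.8405 -0.1525] |d| 281.1 deg 160.4
t 3.15 shift [127.5 240.8 -68.9] rot [ 0.348  -0.1096  0.6042] |d| 281.1 deg 40.4
```

```bash
python3 -m pendant '[[87,[40,80,-23],[0.1,-0.03,0.2]],[87,[60,120,-34],[0.17,-0.05,0.3]],[87,[80,160,-46],[0.24,-0.075,0.42]],[87,[100,200,-58],[0.29,-0.09,0.51]],[87,[127,241,-69],[0.348,-0.11,0.604]],[87,[127,241,-69],[0.348,-0.11,0.604]],[87,[127,241,-69],[0.348,-0.11,0.604]],[87,[127,241,-69],[0.348,-0.11,0.604]]]' 25; python3 - <<'E'
from h import *
o,p,R0=cur(); print(o["qpos"],p); print(R0)
Rt=tgtR(5.3,35,-1); g=np.array([.5206,-.4130,.040]); tip=g+Rt[:,0]*.002
go(tip-Rt[:,0]*.09,Rt)
c=optics.read_camera("wrist"); cv2.imwrite("pics/w1.png",c["image"])
E
```

```text
time_s: 3.82
tool_pos: [0.4723, -0.4087, 0.1083]
tool_rot: [90.9, 55.1, 6.5]
force: [-0.3, 1.3, 0.7]
grip_width: 0.0869
[ 67.7215  13.0829 -14.1827 114.1998 -41.6232  42.7826  -1.3039] [ 0.4723 -0.4087  0.1083]
[[ 0.5681  0.8167  0.101 ]
 [ 0.0652  0.0777 -0.9948]
 [-0.8204  0.5718 -0.0091]]
t 3.8167 shift [-4.8 -0.1  8.7] rot [ 0.0019 -0.0125  0.0022] |d| 9.9 deg 0.7
```

View pics/w1.png

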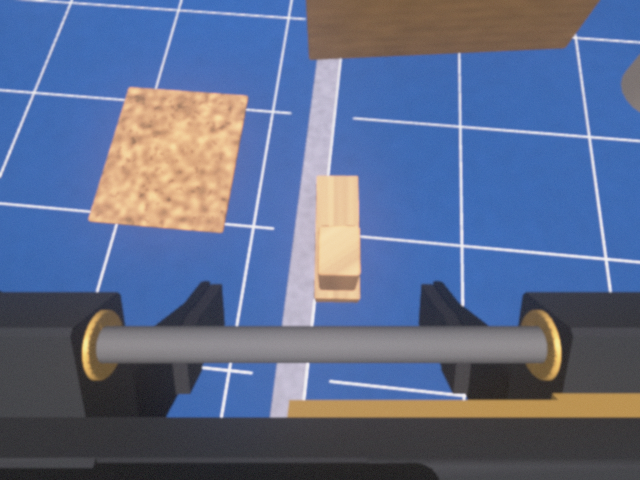

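```bash
python3 - <<'E'
from h import *
c=optics.read_camera("wrist"); P=cloud(c)
ms=models.masks_of("wrist","scraper"); 
for m in ms[:2]:
    Q=P[m["pixels"]]; Q=Q[np.isfinite(Q[:,0])]
    G=Q[(Q[:,2]>.051)&(Q[:,2]<.061)]; F=Q[(Q[:,2]>.010)&(Q[:,2]<.018)]
    print(m["confidence"],"foot",cv2.minAreaRect((F[:,:2]*1000).astype(np.float32)),"grip",cv2.minAreaRect((G[:,:2]*1000).astype(np.float32)),G.mean(0))
    A=Q[(Q[:,2]>.010)]; print(cv2.minAreaRect((A[:,:2]*1000).astype(np.float32)))
Rt=tgtR(5.3,35,-1); g=np.array([.5206,-.4130,.040]); tip=g+Rt[:,0]*.002
go(tip,Rt)
E
```

```text
0.94 foot ((545.4722290039062, -410.89288330078125), (90.2085189819336, 29.607330322265625), 4.653382778167725) grip ((520.6548461914062, -413.1976013183594), (30.55790901184082, 23.846145629882812), 4.688522815704346) [ 0.5195 -0.4133  0.0557]
((545.4722290039062, -410.89288330078125), (90.2085189819336, 29.607330322265625), 4.653382778167725)
t 3.9667 shift [90.6 -0.7 -0.5] rot [0.0011 0.0011 0.0001] |d| 90.6 deg 0.1
```

```bash
python3 -m pendant '[[87,[30,-0.5,-0.5],[0.01,-0.006,0]],[87,[60,-0.7,-0.5],[0.01,-0.006,0]],[87,[80,-0.7,-0.5],[0.01,-0.006,0]],[87,[90.5,-0.7,-0.5],[0.01,-0.006,0]],[87,[90.5,-0.7,-0.5],[0.01,-0.006,0]],[87,[90.5,-0.7,-0.5],[0.01,-0.006,0]]]'; python3 - <<'E'
from h import *
Rt=tgtR(4.65,35,-1); g=np.array([.5207,-.4132,.040]); tip=g+Rt[:,0]*.002
go(tip,Rt); print(cur()[1],telemetry.get_obs()["force"])
E
```

```text
time_s: 4.47
tool_pos: [0.5213, -0.4137, 0.0386]
tool_rot: [90.0, 55.0, 4.5]
force: [-0.7, 0.4, 0.4]
grip_width: 0.0869
t 4.4667 shift [ 0.6  0.4 -0.6] rot [-0.001   0.0012 -0.0001] |d| 0.9 deg 0.1
[ 0.5213 -0.4137  0.0386] [-0.7207  0.3968  0.4032]
```

Close the jaws on the grip.

```bash
python3 -m pendant '[[15,[0,0,0],[0,0,0]],[15,[0,0,0],[0,0,0]],[15,[0,0,0],[0,0,0]],[15,[0,0,0],[0,0,0]],[15,[0,0,0],[0,0,0]],[15,[0,0,0],[0,0,0]],[15,[0,0,0],[0,0,0]],[15,[0,0,0],[0,0,0]]]' 35; python3 -c "
from h import *
print(telemetry.get_obs())"
```

```text
time_s: 5.13
tool_pos: [0.5215, -0.4123, 0.038]
tool_rot: [90.0, 55.0, 4.7]
force: [-1.4, -0.1, -0.6]
grip_width: 0.0415
{'time_s': 5.1333, 'qpos': array([ 64.6056,  22.1327, -16.1744, 112.8031, -44.2829,  32.6559,
         0.4837]), 'joint_velocities': array([ 0.0158,  0.0684, -0.0652, -0.0004, -0.0568, -0.1365,  0.0008]), 'effort': array([  0.0269, -44.174 ,  -3.7526, -24.5009,  -1.6041,   0.0566,
        -0.0213]), 'tool_pos': array([ 0.5215, -0.4123,  0.038 ]), 'tool_rot': array([90.0396, 55.0089,  4.6652]), 'force': array([-1.3695, -0.1324, -0.6057]), 'wrist_torque': array([-0.0254,  0.6588, -0.0199]), 'grip_width': 0.041485784318280275}
```

Still closing; a few more rows.

```bash
python3 -m pendant '[[15,[0,0,0],[0,0,0]],[15,[0,0,0],[0,0,0]],[15,[0,0,0],[0,0,0]],[15,[0,0,0],[0,0,0]],[15,[0,0,0],[0,0,0]],[15,[0,0,0],[0,0,0]]]' 35; python3 -c "
from h import *
o=telemetry.get_obs();print(o['tool_pos'],o['tool_rot'],o['grip_width'],o['force'])"
```

```text
time_s: 5.63
tool_pos: [0.5215, -0.4124, 0.038]
tool_rot: [90.0, 55.0, 4.7]
force: [0.8, -0.3, -0.8]
grip_width: 0.0239
[ 0.5215 -0.4124  0.038 ] [90.0363 55.0128  4.6531] 0.023863415251654817 [ 0.8264 -0.3036 -0.8328]
```

```bash
cat >> h.py <<'E'
def scr(sx,sy,sz): # TCP target for scraper origin in station frame mm
    p=s2w([sx-24,sy,0]); p[2]=(sz+38)/1000; return p
def st():
    o,p,_=cur(); q=w2s(p); print("t",round(o["time_s"],2),"scraper st xyz",(q+[24,0,-38]).round(1),"rot",np.array(o["tool_rot"]).round(2),"F",np.array(o["force"]).round(1),"tq",np.array(o["wrist_torque"]).round(2),"w",round(o["grip_width"],4))
E
python3 - <<'E'
from h import *
o,p,R0=cur(); 
print("up in tool",R0.T@[0,0,120])
Rt=tgtR(SY,35,-1)
go(scr(11.5,-130,122),Rt)
E
```

```text
up in tool [-98.3136  68.8072  -0.0436]
t 5.6333 shift [ -74.9  105.6 -296.6] rot [ 0.0788 -0.0556  0.0002] |d| 323.6 deg 5.5
```

```bash
python3 -m pendant '[[15,[-20,14,0],[0,0,0]],[15,[-50,35,0],[0,0,0]],[15,[-80,60,-20],[0,0,0]],[15,[-90,75,-60],[0.01,-0.01,0]],[15,[-85,85,-100],[0.03,-0.02,0]],[15,[-80,95,-140],[0.05,-0.035,0]],[15,[-75,105,-180],[0.07,-0.05,0]],[15,[-75,105.5,-215],[0.079,-0.056,0]],[15,[-75,105.5,-250],[0.079,-0.056,0]],[15,[-75,105.5,-280],[0.079,-0.056,0]]]'; python3 - <<'E'
from h import *
st(); go(scr(11.5,-130,122),tgtR(SY,35,-1)); go(scr(11.5,-130,31.5),tgtR(SY,35,-1))
c=optics.read_camera("wrist"); cv2.imwrite("pics/w2.png",c["image"])
c=optics.read_camera("top"); cv2.imwrite("pics/t2.png",c["image"])
E
```

```text
time_s: 6.47
tool_pos: [0.5412, -0.1262, 0.1593]
tool_rot: [90.0, 55.1, -0.7]
force: [-0.2, 0.7, -1.3]
grip_width: 0.0238
t 6.47 scraper st xyz [  11.9 -142.9  121.3] rot [89.99 55.11 -0.75] F [-0.2  0.7 -1.3] tq [0.1  0.81 0.01] w 0.0238
t 6.4667 shift [ -0.8   0.1 -12.9] rot [ 0.0024 -0.0015  0.002 ] |d| 12.9 deg 0.2
t 6.4667 shift [ 73.4 -51.7 -12.9] rot [ 0.0024 -0.0015  0.002 ] |d| 90.7 deg 0.2
```

View pics/w2.png

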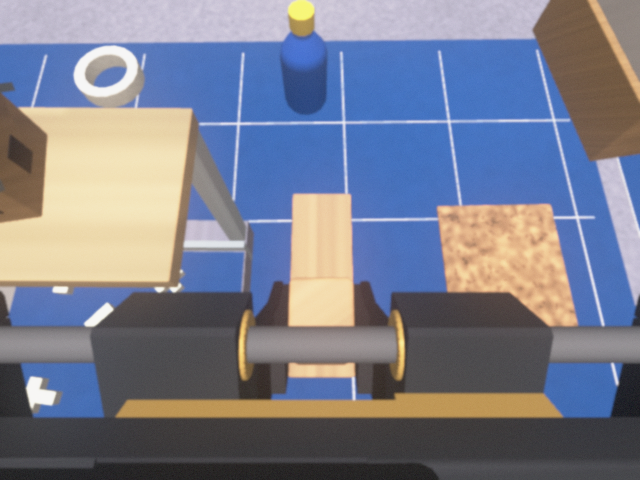

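View pics/t2.png

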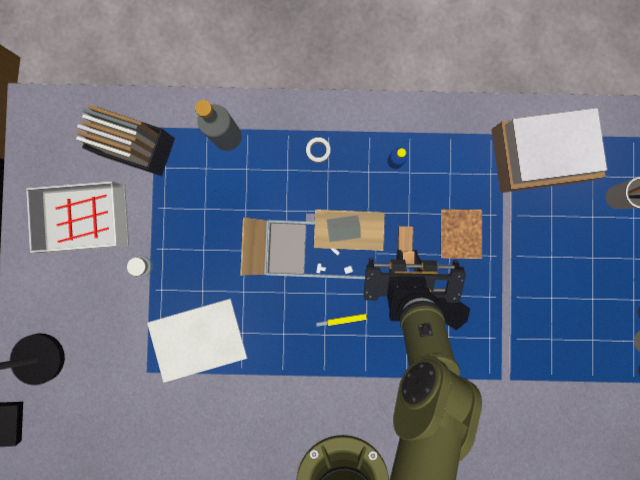

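```bash
python3 - <<'E'
from h import *
c=optics.read_camera("wrist"); P=cloud(c); S=(P-S0)@Rs()*1000
def b(name,m):
    Q=S[m]; print(name,len(Q), "mean",Q.mean(0),"lo",np.percentile(Q,3,axis=0),"hi",np.percentile(Q,97,axis=0))
z=S[...,2];x=S[...,0];y=S[...,1]
b("rear rail",(z>34)&(z<42)&(x>50)&(x<72)&(y>-90)&(y<-10))
b("board",(z>26)&(z<33.5)&(x>0)&(x<58)&(y>-100)&(y<0))
b("shelf",(z>165)&(z<180)&(x>-15)&(x<100)&(y>-110)&(y<80))
m=models.masks_of("wrist","scraper")[0]; Q=S[m["pixels"]]; F=Q[(Q[:,2]>120)&(Q[:,2]<145)]
print(m["confidence"],cv2.minAreaRect(F[:,:2].astype(np.float32)),F[:,2].mean())
st()
E
```

```text
rear rail 535 mean [ 62.4051 -65.138   37.5553] lo [ 59.3767 -83.7329  34.3502] hi [ 67.8137 -42.8408  40.514 ]
board 2762 mean [ 40.6203 -57.9715  30.3472] lo [ 26.4974 -83.5858  28.9728] hi [56.8312 -9.6664 31.7418]
shelf 30064 mean [ 36.8737 -51.6316 171.9551] lo [  1.9758 -84.1325 168.6023] hi [ 78.2534 -17.271  175.4133]
0.61 ((0.0, 0.0), (0.0, 0.0), 0.0) nan
t 6.67 scraper st xyz [  12.7 -145.6  122. ] rot [89.88 55.02 -0.9 ] F [ 0.4 -0.4 -0.4] tq [ 0.02  0.84 -0.05] w 0.0239<stdin>:10: RuntimeWarning: Mean of empty slice.
  ret = ret.dtype.type(ret / rcount)
```

```bash
python3 - <<'E'
from h import *
c=optics.read_camera("wrist"); P=cloud(c); S=(P-S0)@Rs()*1000
z=S[...,2];x=S[...,0];y=S[...,1]
m=(z>128)&(z<143)&(y>-175)&(y<-115)&(x>10)&(x<80); Q=S[m]; print(len(Q),Q.mean(0),Q.min(0),Q.max(0),cv2.minAreaRect(Q[:,:2].astype(np.float32)))
st(); go(scr(12,-130,50),tgtR(SY,35,-1)); go(scr(12,-130,31.5),tgtR(SY,35,-1))
E
```

```text
5035 [  34.1756 -145.7239  136.0293] [  12.347  -160.7597  133.6049] [  57.7657 -130.7047  138.3072] ((35.06250762939453, -145.72640991210938), (30.048419952392578, 45.41241455078125), 89.96353912353516)
t 6.72 scraper st xyz [  12.9 -147.   122.2] rot [89.94 55.   -0.99] F [ 0.1  0.1 -0.7] tq [ 0.02  0.8  -0.05] w 0.0237
t 6.7167 shift [ 58.6 -42.2 -17. ] rot [-0.0001  0.0009  0.    ] |d| 74.2 deg 0.1
t 6.7167 shift [ 73.7 -52.8 -17.1] rot [-0.0001  0.0009  0.    ] |d| 92.3 deg 0.1
```

```bash
python3 -m pendant '[[15,[20,-14,-5],[0,0,0]],[15,[40,-29,-12],[0,0,0]],[15,[58,-42,-17],[0,0,0]],[15,[68,-49,-17],[0,0,0]],[15,[73,-52.5,-17],[0,0,0]],[15,[73,-52.5,-17],[0,0,0]]]'; python3 - <<'E'
from h import *
st(); go(scr(12,-130,31.3),tgtR(SY,35,-1)); go(scr(12,-20,31.3),tgtR(SY,35,-1));go(scr(12,90,31.3),tgtR(SY,35,-1))
E
```

```text
time_s: 7.22
tool_pos: [0.5403, -0.1137, 0.0683]
tool_rot: [90.2, 55.2, -0.9]
force: [-2.3, 1.0, -1.2]
grip_width: 0.0237
t 7.22 scraper st xyz [  10.9 -130.4   30.3] rot [90.24 55.18 -0.86] F [-2.3  1.  -1.2] tq [0.07 0.89 0.04] w 0.0237
t 7.2167 shift [-0.2  1.5 -0.4] rot [-0.0036 -0.0003  0.0031] |d| 1.6 deg 0.3
t 7.2167 shift [  -0.1    1.1 -110.4] rot [-0.0036 -0.0003  0.0031] |d| 110.5 deg 0.3
t 7.2167 shift [  -0.1    0.7 -220.4] rot [-0.0036 -0.0003  0.0031] |d| 220.4 deg 0.3
```

```bash
python3 -m pendant '[[15,[0,0.5,-8],[0,0,0]],[15,[0,0.5,-14],[0,0,0]],[15,[0,0.5,-16],[0,0,0]],[15,[0,0.5,-16],[0,0,0]]]'; python3 - <<'E'
from h import *
st(); go(scr(12,-20,31.5),tgtR(SY,35,-1));go(scr(12,90,31.5),tgtR(SY,35,-1))
E
```

```text
time_s: 7.55
tool_pos: [0.5428, -0.0973, 0.0716]
tool_rot: [89.9, 54.9, -1.0]
force: [-1.2, 0.5, -0.6]
grip_width: 0.0236
t 7.55 scraper st xyz [  13.1 -114.    33.6] rot [89.91 54.92 -1.01] F [-1.2  0.5 -0.6] tq [0.04 0.84 0.01] w 0.0236
t 7.55 shift [  1.   -2.1 -94. ] rot [-0.      0.0011 -0.0014] |d| 94.1 deg 0.1
t 7.55 shift [   0.9   -2.1 -204. ] rot [-0.      0.0011 -0.0014] |d| 204.0 deg 0.1
```

```bash
python3 -m pendant '[[15,[0.5,-1.9,-8],[0,0,0]],[15,[0.5,-1.9,-20],[0,0,0]],[15,[0.5,-1.9,-32],[0,0,0]],[15,[0.5,-1.9,-44],[0,0,0]],[15,[0.5,-1.9,-56],[0,0,0]],[15,[0.5,-1.9,-68],[0,0,0]],[15,[0.5,-1.9,-80],[0,0,0]],[15,[0.5,-1.9,-92],[0,0,0]]]'; python3 - <<'E'
from h import *
st(); go(scr(12,90,31.5),tgtR(SY,35,-1))
c=optics.read_camera("scene"); cv2.imwrite("pics/s3.png",cv2.resize(c["image"][170:330,230:430],None,fx=3.7,fy=3.7,interpolation=cv2.INTER_CUBIC))
E
```

```text
time_s: 8.22
tool_pos: [0.5428, -0.0052, 0.0698]
tool_rot: [89.9, 54.9, -1.1]
force: [0.5, -0.0, -0.4]
grip_width: 0.0237
t 8.22 scraper st xyz [ 11.7 -21.9  31.8] rot [89.93 54.94 -1.07] F [ 0.5 -0.  -0.4] tq [ 0.02  0.82 -0.03] w 0.0237
t 8.2167 shift [   0.2   -0.  -111.9] rot [-0.0012  0.0017 -0.0011] |d| 111.9 deg 0.1
```

View pics/s3.png

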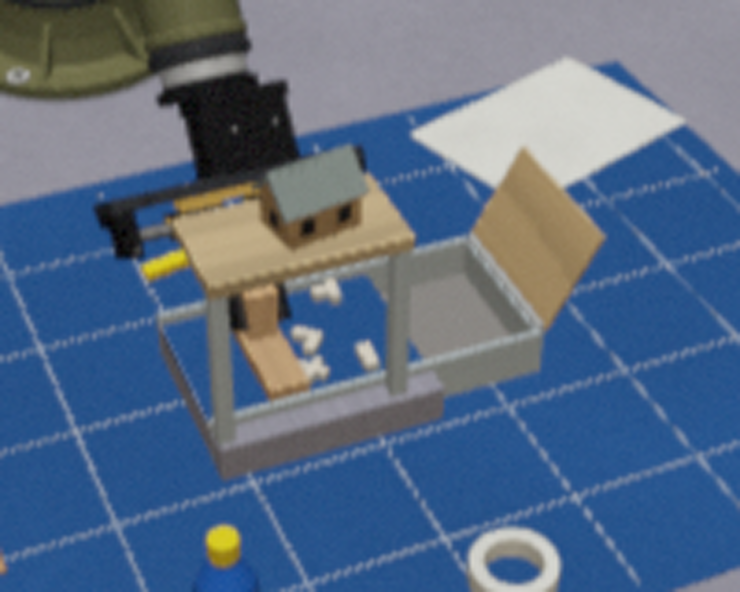

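```bash
python3 -m pendant '[[15,[0,0,-8],[0,0,0]],[15,[0,0,-20],[0,0,0]],[15,[0,0,-31],[0,0,0]],[15,[0,0,-42],[0,0,0]],[15,[0,0,-53],[0,0,0]],[15,[0,0,-64],[0,0,0]],[15,[0,0,-74],[0,0,0]],[15,[0,0,-84],[0,0,0]]]'; python3 - <<'E'
from h import *
st(); go(scr(12,92,31.5),tgtR(SY,35,-1))
c=optics.read_camera("scene"); cv2.imwrite("pics/s4.png",cv2.resize(c["image"][170:330,230:430],None,fx=3.7,fy=3.7,interpolation=cv2.INTER_CUBIC))
E
```

```text
time_s: 8.93
tool_pos: [0.5443, 0.0782, 0.0696]
tool_rot: [89.9, 55.0, -1.1]
force: [-0.4, -0.1, -0.8]
grip_width: 0.0239
t 8.93 scraper st xyz [11.8 61.5 31.6] rot [89.91 54.95 -1.1 ] F [-0.4 -0.1 -0.8] tq [-0.    0.88 -0.08] w 0.0239
t 8.9333 shift [  0.1   0.1 -30.5] rot [-0.0014  0.002  -0.0008] |d| 30.5 deg 0.1
```

View pics/s4.png

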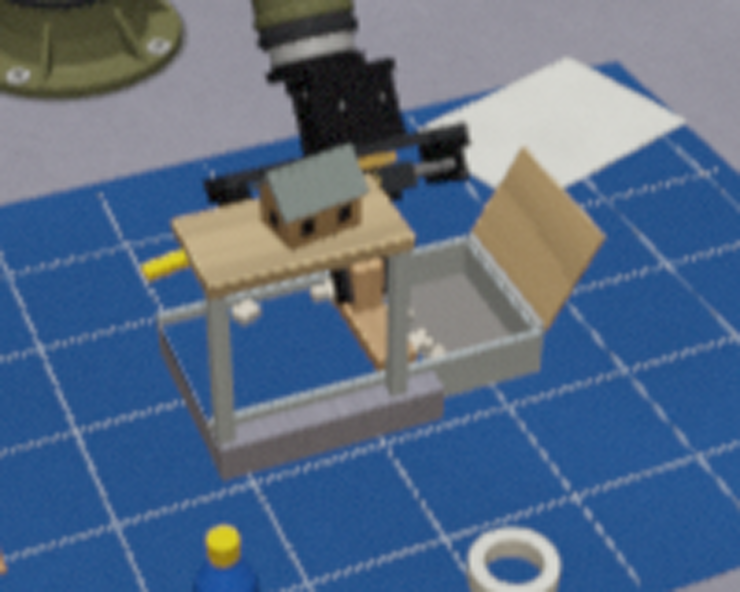

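```bash
python3 -m pendant '[[15,[0,0,-9],[0,0,0]],[15,[0,0,-18],[0,0,0]],[15,[0,0,-26],[0,0,0]],[15,[0,0,-26.5],[0,0,0]],[15,[0,0,-26.5],[0,0,0]]]'; python3 - <<'E'
from h import *
st(); go(scr(12,92,31.5),tgtR(SY,35,-1))
c=optics.read_camera("scene"); cv2.imwrite("pics/s5.png",cv2.resize(c["image"][170:330,230:430],None,fx=3.7,fy=3.7,interpolation=cv2.INTER_CUBIC))
c=optics.read_camera("top"); cv2.imwrite("pics/t5.png",cv2.resize(c["image"][200:290,230:400],None,fx=4.5,fy=4.5,interpolation=cv2.INTER_CUBIC))
E
```

```text
time_s: 9.4
tool_pos: [0.5443, 0.1061, 0.0692]
tool_rot: [90.0, 55.0, -0.9]
force: [0.3, 0.4, -1.3]
grip_width: 0.0238
t 9.4 scraper st xyz [11.4 89.4 31.2] rot [89.99 55.01 -0.86] F [ 0.3  0.4 -1.3] tq [ 0.03  0.84 -0.03] w 0.0238
t 9.4 shift [ 0.1  0.6 -2.6] rot [ 0.0008 -0.0004  0.0001] |d| 2.7 deg 0.1
```

View pics/s5.png

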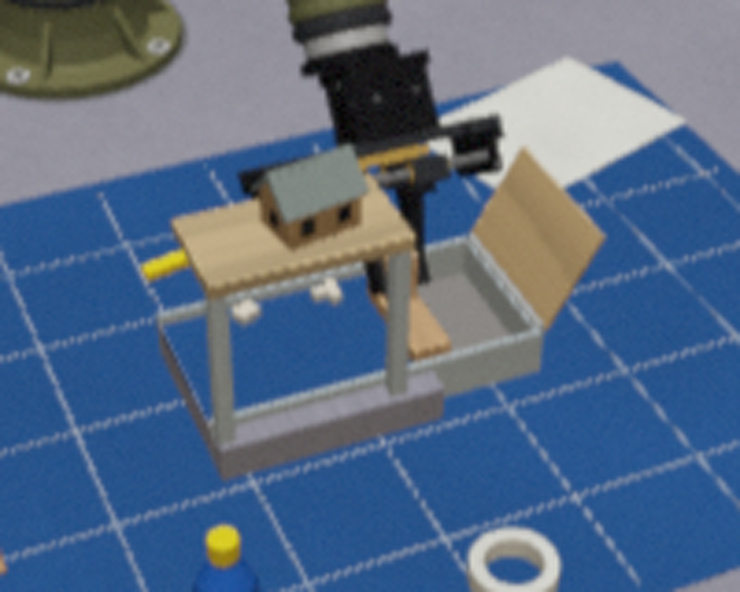

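View pics/t5.png

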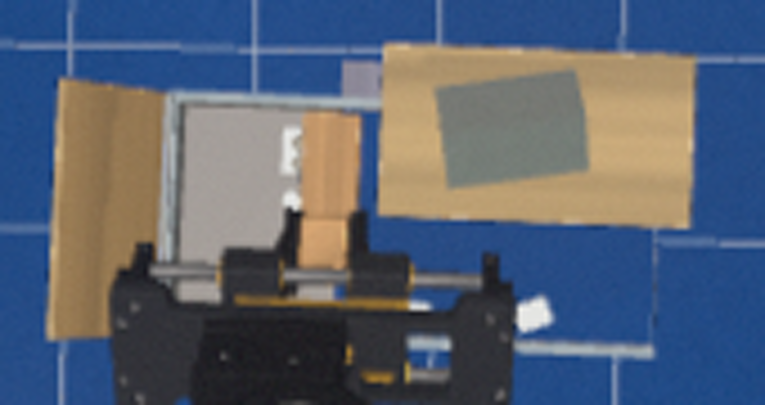

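```bash
python3 - <<'E'
from h import *
st(); go(scr(11,88,60),tgtR(SY,35,-1)); go(scr(-12.5,-65,60),tgtR(SY,35,-1)); go(scr(-12.5,-65,31.5),tgtR(SY,35,-1))
E
```

```text
t 9.5 scraper st xyz [11.2 89.1 31.1] rot [89.96 55.   -0.91] F [-0.5 -1.1 -1. ] tq [-0.01  0.85  0.02] w 0.0241
t 9.5 shift [-23.7  16.4   1.1] rot [0.0006 0.0001 0.0001] |d| 28.9 deg 0.0
t 9.5 shift [-37.2  -2.9 154.1] rot [0.0006 0.0001 0.0001] |d| 158.5 deg 0.0
t 9.5 shift [-13.9 -19.3 154.1] rot [0.0006 0.0001 0.0001] |d| 155.9 deg 0.0
```

```bash
python3 -m pendant '[[15,[-12,8,1],[0,0,0]],[15,[-24,16,3],[0,0,0]],[15,[-27,12,25],[0,0,0]],[15,[-31,7,60],[0,0,0]],[15,[-35,2,95],[0,0,0]],[15,[-37,-3,130],[0,0,0]],[15,[-37,-3,152],[0,0,0]],[15,[-37,-3,154],[0,0,0]],[15,[-28,-9,154],[0,0,0]],[15,[-20,-15,154],[0,0,0]]]'; python3 - <<'E'
from h import *
st(); go(scr(-12.5,-65,31.5),tgtR(SY,35,-1))
c=optics.read_camera("top"); cv2.imwrite("pics/t6.png",cv2.resize(c["image"][200:290,230:400],None,fx=4.5,fy=4.5,interpolation=cv2.INTER_CUBIC))
c=optics.read_camera("scene"); cv2.imwrite("pics/s6.png",cv2.resize(c["image"][170:330,230:430],None,fx=3.7,fy=3.7,interpolation=cv2.INTER_CUBIC))
E
```

```text
time_s: 10.33
tool_pos: [0.5179, -0.0512, 0.0773]
tool_rot: [89.9, 54.9, -1.3]
force: [-0.6, 1.1, -1.8]
grip_width: 0.024
t 10.33 scraper st xyz [-12.5 -68.3  39.3] rot [89.93 54.91 -1.3 ] F [-0.6  1.1 -1.8] tq [0.11 0.87 0.03] w 0.024
t 10.3333 shift [ 6.4 -4.5 -3.3] rot [-0.0045  0.004  -0.0016] |d| 8.5 deg 0.4
```

View pics/t6.png

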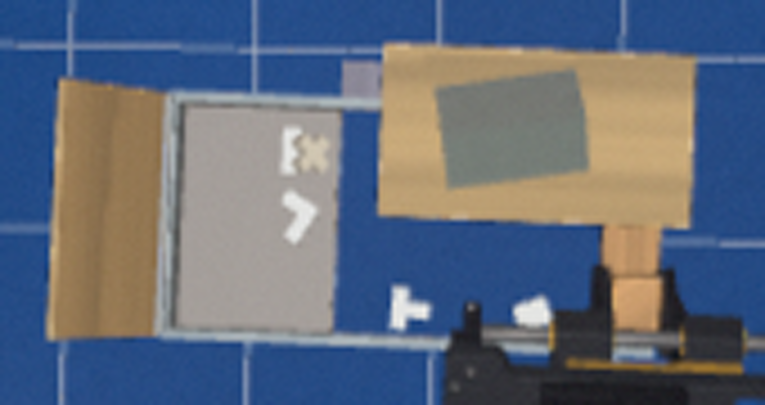

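View pics/s6.png

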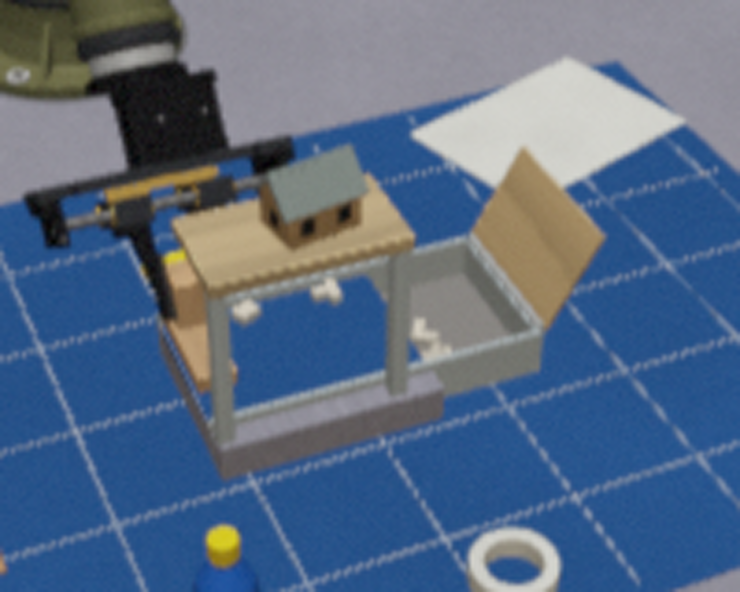

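```bash
python3 -m pendant '[[15,[2.5,-2.5,0],[0,0.003,0]],[15,[5,-4,-1],[0,0.003,0]],[15,[5,-4,-2],[0,0.003,0]],[15,[5,-4,-2],[0,0.003,0]]]'; python3 - <<'E'
from h import *
st(); go(scr(-12.5,-20,31.5),tgtR(SY,35,-1));go(scr(-12.5,88,31.5),tgtR(SY,35,-1))
E
```

```text
time_s: 10.77
tool_pos: [0.5174, -0.0459, 0.0705]
tool_rot: [90.2, 55.0, -0.7]
force: [-0.7, 0.9, -0.4]
grip_width: 0.0237
t 10.77 scraper st xyz [-13.1 -63.   32.5] rot [90.2  55.01 -0.66] F [-0.7  0.9 -0.4] tq [ 0.04  0.88 -0.03] w 0.0237
t 10.7667 shift [  1.3  -0.1 -43. ] rot [-0.0001 -0.0024  0.0002] |d| 43.1 deg 0.1
t 10.7667 shift [   1.6   -0.1 -151. ] rot [-0.0001 -0.0024  0.0002] |d| 151.0 deg 0.1
```

```bash
python3 -m pendant '[[15,[1,0,-6],[0,-0.001,0]],[15,[1,0,-16],[0,-0.001,0]],[15,[1,0,-27],[0,-0.001,0]],[15,[1,0,-38],[0,-0.001,0]],[15,[1,0,-49],[0,-0.001,0]],[15,[1,0,-60],[0,-0.001,0]],[15,[1,0,-71],[0,-0.001,0]],[15,[1,0,-82],[0,-0.001,0]],[15,[1,0,-93],[0,-0.001,0]],[15,[1,0,-104],[0,-0.001,0]]]'; python3 - <<'E'
from h import *
st(); go(scr(-12.5,89,31.5),tgtR(SY,35,-1))
c=optics.read_camera("scene"); cv2.imwrite("pics/s7.png",cv2.resize(c["image"][170:330,230:430],None,fx=3.7,fy=3.7,interpolation=cv2.INTER_CUBIC))
E
```

```text
time_s: 11.6
tool_pos: [0.5197, 0.0587, 0.0703]
tool_rot: [90.1, 55.0, -0.8]
force: [0.4, -0.4, -1.1]
grip_width: 0.0239
t 11.6 scraper st xyz [-12.4  41.6  32.3] rot [90.08 54.95 -0.78] F [ 0.4 -0.4 -1.1] tq [0.03 0.85 0.02] w 0.0239
t 11.6 shift [  0.7  -0.5 -47.4] rot [ 0.0004 -0.0012 -0.0008] |d| 47.4 deg 0.1
```

View pics/s7.png

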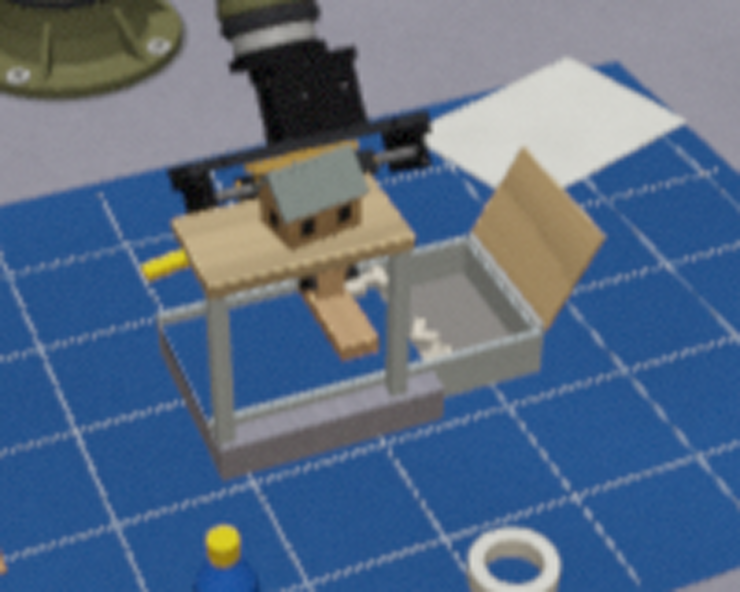

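```bash
python3 -m pendant '[[15,[0.5,0,-8],[0,-0.001,0]],[15,[0.5,0,-18],[0,-0.001,0]],[15,[0.5,0,-28],[0,-0.001,0]],[15,[0.5,0,-38],[0,-0.001,0]],[15,[0.5,0,-46],[0,-0.001,0]],[15,[0.5,0,-48],[0,-0.001,0]],[15,[0.5,0,-48],[0,-0.001,0]],[15,[-12,8,-46],[0,-0.001,0]],[15,[-24,16,-44],[0,-0.001,0]],[15,[-32,22,-40],[0,-0.001,0]]]'; python3 - <<'E'
from h import *
st(); 
go(scr(-12.5,-20,90),tgtR(SY,35,-1))
c=optics.read_camera("scene"); cv2.imwrite("pics/s8.png",cv2.resize(c["image"][170:330,230:430],None,fx=3.7,fy=3.7,interpolation=cv2.INTER_CUBIC))
c=optics.read_camera("top"); cv2.imwrite("pics/t8.png",cv2.resize(c["image"][200:290,230:400],None,fx=4.5,fy=4.5,interpolation=cv2.INTER_CUBIC))
E
```

```text
time_s: 12.48
tool_pos: [0.5202, 0.0976, 0.1103]
tool_rot: [90.2, 54.9, -0.8]
force: [0.9, -0.8, -1.4]
grip_width: 0.0241
t 12.48 scraper st xyz [-12.6  80.6  72.3] rot [90.19 54.92 -0.75] F [ 0.9 -0.8 -1.4] tq [0.06 0.81 0.01] w 0.0241
t 12.4833 shift [-14.6  10.4 100.5] rot [-0.0013 -0.0015 -0.0014] |d| 102.1 deg 0.1
```

View pics/s8.png

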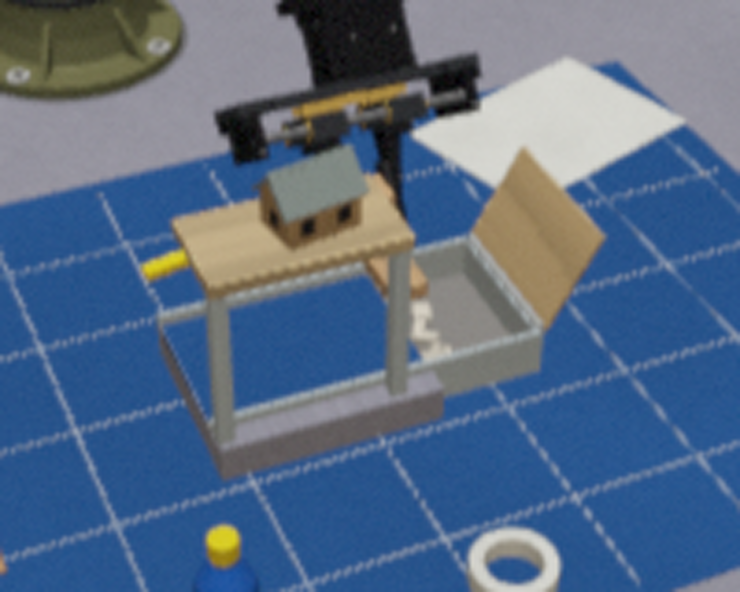

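View pics/t8.png

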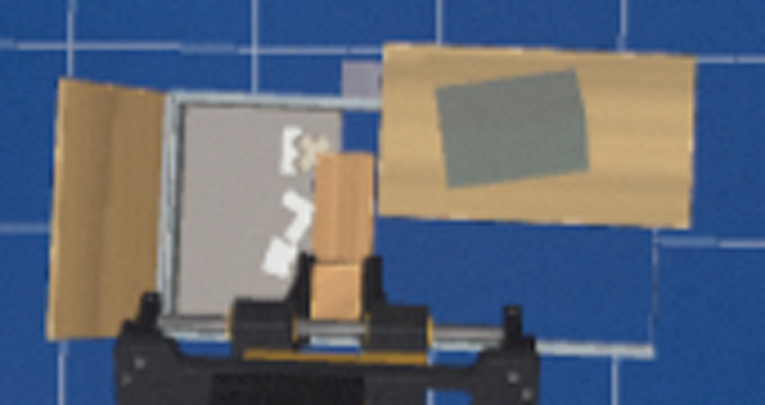

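```bash
python3 -m pendant '[[15,[-4,3,15],[0,0,0]],[15,[-10,7,45],[0,0,0]],[15,[-14,10,80],[0,0,0]],[15,[-14,10,115],[0,0,0]],[15,[-14,10,150],[0,0,0]],[15,[-14,10,180],[0,0,0]],[15,[-14,10,200],[0,0,0]]]'; python3 - <<'E'
from h import *
st(); 
RP=R.from_euler("z",1.0,degrees=True).as_matrix()
def pad(dz): 
    p=np.array([.601,-.279,0])+RP@[-.024,0,0]; p[2]=.042+dz; return p
go(pad(.06),tgtR(1,35,-1));go(pad(.0),tgtR(1,35,-1))
c=optics.read_camera("top"); cv2.imwrite("pics/t9.png",cv2.resize(c["image"][200:290,230:400],None,fx=4.5,fy=4.5,interpolation=cv2.INTER_CUBIC))
P=cloud(c); S=(P-S0)@Rs()*1000
m=(np.abs(S[...,0])<59)&(S[...,1]>86)&(S[...,1]<168)&(S[...,2]>10); print(m.sum(),S[m].max(0),S[m].min(0))
E
```

```text
time_s: 13.17
tool_pos: [0.5155, -0.1054, 0.1244]
tool_rot: [90.0, 55.1, -1.1]
force: [-1.4, 0.6, -2.0]
grip_width: 0.0235
t 13.17 scraper st xyz [ -14.1 -122.5   86.4] rot [90.02 55.11 -1.08] F [-1.4  0.6 -2. ] tq [0.1  0.82 0.04] w 0.0235
t 13.1667 shift [ 55.4  40.4 172.8] rot [-0.0301  0.0208  0.002 ] |d| 185.9 deg 2.1
t 13.1667 shift [104.6   6.1 172.8] rot [-0.0301  0.0208  0.002 ] |d| 202.1 deg 2.1
253 [ 54.5731 167.5108  30.7541] [-58.9869  86.3216  10.0375]
```

View pics/t9.png

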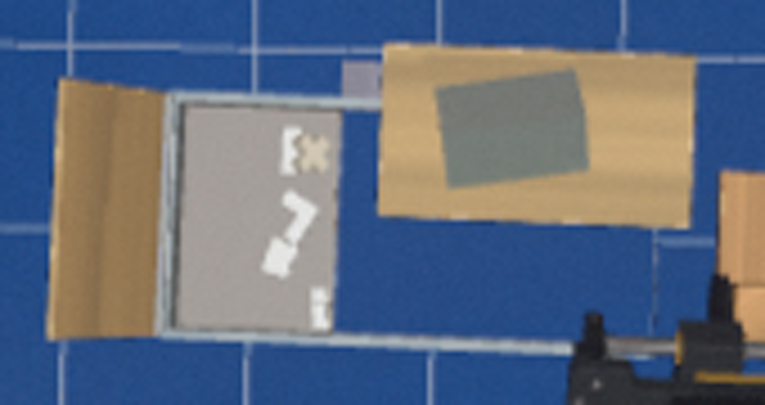

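```bash
python3 - <<'E'
from h import *
for n in ("top",):
    c=optics.read_camera(n); P=cloud(c); S=(P-S0)@Rs()*1000
    hsv=cv2.cvtColor(c["image"],cv2.COLOR_BGR2HSV); w=((hsv[...,2]>175)&(hsv[...,1]<70)).astype(np.uint8)
    w&=((np.abs(S[...,0])<62)&(S[...,1]>-90)&(S[...,1]<168)).astype(np.uint8)
    k,l,s,ce=cv2.connectedComponentsWithStats(w)
    for i in range(1,k):
        if s[i,4]>8: Q=S[l==i]; print(s[i,4],ce[i],Q.mean(0).round(1),Q.min(0).round(1),Q.max(0).round(1))
    for (cx,cy) in [(315,155),(320,310),(295,150)]:
        u,v=int(230+cx/4.5),int(200+cy/4.5); print(cx,cy,S[v-3:v+4,u-3:u+4,1:].reshape(-1,2)[:, :].min(0),S[v-3:v+4,u-3:u+4,2].round(0))
E
```

```text
86 [296.6163 233.3256] [ 36.6 105.6  14.6] [24.8 90.6  3.5] [ 50.  117.7  25.8]
116 [293.8793 251.6724] [ -8.  110.7  12.2] [-30.9  96.1  -0.5] [ 15.6 124.7  20.3]
35 [300.4286 267.8286] [-46.3  93.2  17.1] [-57.   89.1   3.2] [-34.9  97.1  29. ]
10 [281.5 274. ] [-61.7 136.1  39.4] [-62.  125.4  36.2] [-61.3 146.5  41.5]
315 155 [90.3277 -2.7506] [[21. 24. 14. 20. 11. 10.  6.]
 [23. 21. 18. 20. 16. 11.  7.]
 [22. 21. 19. 19. 15. 10.  8.]
 [24. 20. 19. 17.  6. -3.  9.]
 [26. 18. 20. 16. 19. 11.  7.]
 [21. 23. 20. 19. 17. 15.  5.]
 [23. 17. 15. 17. 12. 17.  2.]]
320 310 [nan nan] [[ 5. 12. 13. 14. 10.  4. 32.]
 [ 3. 14. 11. 15. 13.  8. 34.]
 [ 5. 27. 26. 23. 23.  6. 30.]
 [ 7. 26. 29. 26. 28.  7. 28.]
 [ 5. 24. 29. 27. 24.  6. 28.]
 [ 5. 23. 26. 24. 16.  6. 35.]
 [nan  3. 11. 14. 11.  4. 32.]]
295 150 [101.5027   3.4687] [[ 5. 13. 13. 13. 19. 21.  7.]
 [ 4. 12. 13. 18. 21. 21. 24.]
 [ 6. 20. 12. 22. 27. 23. 21.]
 [ 7. 13. 15. 15. 21. 22. 21.]
 [ 7. 16. 14. 10. 13. 24. 20.]
 [ 8. 11. 12. 18. 20. 26. 18.]
 [ 3. 14. 18. 19. 20. 21. 23.]]
```

```bash
python3 -m pendant '[[15,[6,5,20],[0,0,0]],[15,[20,15,55],[-0.01,0.007,0]],[15,[34,25,92],[-0.02,0.014,0]],[15,[46,34,128],[-0.03,0.021,0]],[15,[54,40,158],[-0.03,0.021,0]],[15,[56,40,172],[-0.03,0.021,0]],[15,[56,40,173],[-0.03,0.021,0]],[15,[56,40,173],[-0.03,0.021,0]]]'; python3 - <<'E'
from h import *
st()
RP=R.from_euler("z",1.0,degrees=True).as_matrix()
p=np.array([.601,-.279,0])+RP@[-.024,0,0]
for z in (.048,.042): p[2]=z;go(p,tgtR(1,35,-1))
E
```

```text
time_s: 13.93
tool_pos: [0.5781, -0.2757, 0.1007]
tool_rot: [90.2, 55.2, 1.3]
force: [0.3, 0.4, -1.9]
grip_width: 0.0239
t 13.93 scraper st xyz [  51.1 -291.8   62.7] rot [90.21 55.21  1.34] F [ 0.3  0.4 -1.9] tq [0.04 0.87 0.08] w 0.0239
t 13.9333 shift [ 42.6 -31.    3.8] rot [ 0.0013 -0.0034  0.0037] |d| 52.8 deg 0.3
t 13.9333 shift [ 47.6 -34.4   3.8] rot [ 0.0013 -0.0034  0.0037] |d| 58.8 deg 0.3
```

```bash
python3 -m pendant '[[15,[20,-14,2],[0,0,0]],[15,[35,-25,3],[0,0,0]],[15,[42,-30,3],[0,0,0]],[15,[44,-32,3],[0,0,0]],[15,[45,-32.5,3],[0,0,0]],[15,[45,-32.5,3],[0,0,0]]]'; python3 - <<'E'
from h import *
st()
RP=R.from_euler("z",1.0,degrees=True).as_matrix()
p=np.array([.601,-.279,0])+RP@[-.024,0,0]
for z in (.042,): p[2]=z;go(p,tgtR(1,35,-1))
E
```

```text
time_s: 14.43
tool_pos: [0.5785, -0.2775, 0.0474]
tool_rot: [90.1, 55.0, 1.4]
force: [-0.3, -0.4, -0.7]
grip_width: 0.0234
t 14.43 scraper st xyz [  51.6 -293.6    9.4] rot [90.13 55.    1.4 ] F [-0.3 -0.4 -0.7] tq [-0.01  0.83 -0.  ] w 0.0234
t 14.4333 shift [ 3.6 -4.3  1.8] rot [ 0.0036 -0.004  -0.    ] |d| 5.9 deg 0.3
```

```bash
python3 -m pendant '[[15,[2,-1.5,1],[0,0,0]],[15,[3.5,-2.5,1],[0,0,0]],[15,[4.2,-3,1],[0,0,0]],[15,[4.2,-3,1],[0,0,0]],[15,[4.2,-3,1],[0,0,0]]]'; python3 - <<'E'
from h import *
st()
E
```

```text
time_s: 14.85
tool_pos: [0.5783, -0.2799, 0.0422]
tool_rot: [90.1, 55.0, 1.3]
force: [-0.1, -0.3, -0.9]
grip_width: 0.024
t 14.85 scraper st xyz [  51.4 -296.     4.2] rot [90.06 55.    1.26] F [-0.1 -0.3 -0.9] tq [-0.02  0.83 -0.  ] w 0.024
```

```bash
python3 -m pendant '[[60,[0,0,0],[0,0,0]],[60,[0,0,0],[0,0,0]],[60,[0,0,0],[0,0,0]],[60,[0,0,0],[0,0,0]],[60,[0,0,0],[0,0,0]],[60,[0,0,0],[0,0,0]]]'; python3 - <<'E'
from h import *
st()
E
```

```text
time_s: 15.35
tool_pos: [0.5782, -0.2799, 0.0421]
tool_rot: [90.1, 55.0, 1.3]
force: [0.4, -0.3, 0.5]
grip_width: 0.0549
t 15.35 scraper st xyz [  51.4 -296.     4.1] rot [90.06 55.    1.26] F [ 0.4 -0.3  0.5] tq [ 0.    0.67 -0.01] w 0.0549
```

```bash
python3 -m pendant '[[60,[-10,0,0],[0,0,0]],[60,[-30,0,0],[0,0,0]],[60,[-60,0,0],[0,0,0]],[60,[-95,0,0],[0,0,0]],[60,[-130,10,0],[0,0,0]],[60,[-160,30,0],[0,0,0]],[60,[-160,30,0],[0,0,0]]]'; python3 - <<'E'
from h import *
st(); print(cur()[1],telemetry.get_obs()["qpos"])
c=optics.read_camera("top"); cv2.imwrite("pics/t10.png",c["image"])
c=optics.read_camera("wrist"); cv2.imwrite("pics/w10.png",c["image"])
P=cloud(c); z=P[...,2]
m=(z>.012)&(z<.024)&(abs(P[...,0]-.6)<.08)&(abs(P[...,1]+.28)<.06); Q=P[m]; print("foot",cv2.minAreaRect((Q[:,:2]*1000).astype(np.float32)),Q[:,2].mean())
m=(z>.045)&(z<.075)&(abs(P[...,0]-.6)<.08)&(abs(P[...,1]+.28)<.06); Q=P[m]; print("grip",Q.mean(0))
m=models.masks_of("wrist","pad")[0]["pixels"]; Q=P[m]; Q=Q[Q[:,2]<.01]; print("pad",cv2.minAreaRect((Q[:,:2]*1000).astype(np.float32)))
# lid via wrist/top
E
```

```text
time_s: 15.93
tool_pos: [0.5137, -0.2848, 0.1997]
tool_rot: [89.4, 54.3, 0.6]
force: [1.5, -1.1, 1.4]
grip_width: 0.0601
t 15.93 scraper st xyz [ -13.  -301.9  161.7] rot [89.41 54.29  0.56] F [ 1.5 -1.1  1.4] tq [-0.08  0.52 -0.05] w 0.0601
[ 0.5137 -0.2848  0.1997] [ 18.0373  -5.822   20.3624 121.9886 -32.2478  39.21   -29.1082]
foot ((601.9935913085938, -279.3866882324219), (89.56593322753906, 30.040184020996094), 1.291727066040039) 0.01791356641061512
grip [ 0.5753 -0.2801  0.059 ]
pad ((602.558837890625, -278.5042724609375), (101.64087677001953, 123.15875244140625), 89.92684936523438)
```

View pics/w10.png

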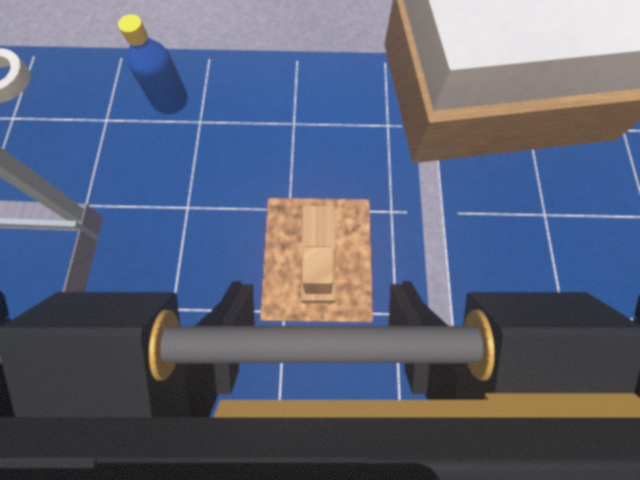

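```bash
python3 - <<'E'
from h import *
p=s2w([0,255,0]); p[2]=.30
for yaw,f in ((90+SY,1),(90+SY,-1)):
    d,rv=go(p,tgtR(yaw,0,f))
    o,p0,R0=cur(); 
    for w in ([.47,-.2,.32],[.47,0.05,.33]): print(w,(R0.T@(np.array(w)-p0)*1000).round(0))
c=optics.read_camera("top"); P=cloud(c);S=(P-S0)@Rs()*1000
m=models.masks_of("top","lid_edge")[0]; Q=S[m["pixels"]]; Q=Q[np.isfinite(Q[:,0])]; Q=Q[Q[:,2]>50]
f=np.polyfit(Q[:,1],Q[:,2],1); print(m["confidence"],"fit",f, 180-np.degrees(np.arctan(f[0])), "tip",np.percentile(Q,98,axis=0))
E
```

```text
t 16.0833 shift [ -54.6  112.  -551.6] rot [ 1.5529 -0.4908 -0.4721] |d| 565.5 deg 97.2
[0.47, -0.2, 0.32] [-128.   42.  -82.]
[0.47, 0.05, 0.33] [-133.   52. -332.]
t 16.0833 shift [ -54.6  112.  -551.6] rot [-1.4815  0.4675 -0.4859] |d| 565.5 deg 93.3
[0.47, -0.2, 0.32] [-128.   42.  -82.]
[0.47, 0.05, 0.33] [-133.   52. -332.]
0.7 fit [   1.7445 -263.8314] 119.82283254503926 tip [ 60.4434 219.5411 116.5669]
```

```bash
python3 -m pendant '[[60,[-25,8,-5],[0,0,0]],[40,[-60,20,-15],[-0.05,0.02,-0.02]],[20,[-95,32,-30],[-0.1,0.03,-0.04]],[0,[-125,45,-60],[-0.2,0.06,-0.07]],[0,[-130,52,-95],[-0.3,0.1,-0.1]],[0,[-130,55,-135],[-0.42,0.13,-0.14]],[0,[-130,55,-175],[-0.54,0.17,-0.18]],[0,[-130,55,-215],[-0.66,0.21,-0.22]],[0,[-130,55,-255],[-0.78,0.25,-0.26]],[0,[-130,55,-295],[-0.9,0.285,-0.295]]]' 20; python3 - <<'E'
from h import *
o,p,_=cur(); print(p,o["qpos"],o["joint_velocities"])
p=s2w([0,258,0]); p[2]=.30
go(p,tgtR(90+SY,0,-1))
E
```

```text
time_s: 17.02
tool_pos: [0.4747, 0.0141, 0.3269]
tool_rot: [64.4, 74.6, 28.5]
force: [1.8, 0.6, -1.5]
grip_width: 0.008
[0.4747 0.0141 0.3269] [ 15.8964 -14.508  -12.4141 108.312  -11.6753  73.0149 -30.2585] [-29.7452  15.2916 -39.7653 -19.1087  19.351   22.7576   5.5174]
t 17.0167 shift [ 78.6 247.8 -90.2] rot [-0.6077  0.1862 -0.1989] |d| 275.1 deg 38.2
```

```bash
python3 -m pendant '[[0,[8,30,-11],[-0.09,0.03,-0.03]],[0,[18,63,-24],[-0.18,0.06,-0.06]],[0,[28,98,-36],[-0.28,0.085,-0.09]],[0,[38,132,-48],[-0.38,0.115,-0.125]],[0,[50,167,-61],[-0.48,0.145,-0.155]],[0,[62,202,-74],[-0.56,0.17,-0.18]],[0,[75,235,-86],[-0.608,0.186,-0.199]],[0,[78,247,-90],[-0.608,0.186,-0.199]],[0,[78,248,-90],[-0.608,0.186,-0.199]]]'; python3 - <<'E'
from h import *
o,p,R0=cur(); print(p,w2s(p),o["qpos"],o["joint_velocities"].round(1)); print(R0)
p=s2w([0,258,0]); p[2]=.30
go(p,tgtR(90+SY,0,-1))
p=s2w([0,250,0]); p[2]=.105
go(p,tgtR(90+SY,0,-1))
c=optics.read_camera("scene"); cv2.imwrite("pics/s11.png",c["image"])
E
```

```text
time_s: 17.77
tool_pos: [0.5602, 0.2774, 0.2987]
tool_rot: [140.1, 89.8, 139.3]
force: [-0.3, -0.5, 0.3]
grip_width: 0.0004
[0.5602 0.2774 0.2987] [  0.556  260.9781 298.7203] [ -4.3135  16.6805 -30.6917  80.7115   8.2175  84.9577 -35.4279] [ 1.8 -3.2  2.8  0.2  1.   2.1  0.7]
[[-0.0033  0.0132  0.9999]
 [ 0.0028  0.9999 -0.0132]
 [-1.      0.0028 -0.0033]]
t 17.7667 shift [-1.3 -3.  -0.6] rot [ 0.0025 -0.0033 -0.0028] |d| 3.3 deg 0.3
t 17.7667 shift [193.7 -11.5   0.1] rot [ 0.0025 -0.0033 -0.0028] |d| 194.0 deg 0.3
```

View pics/s11.png

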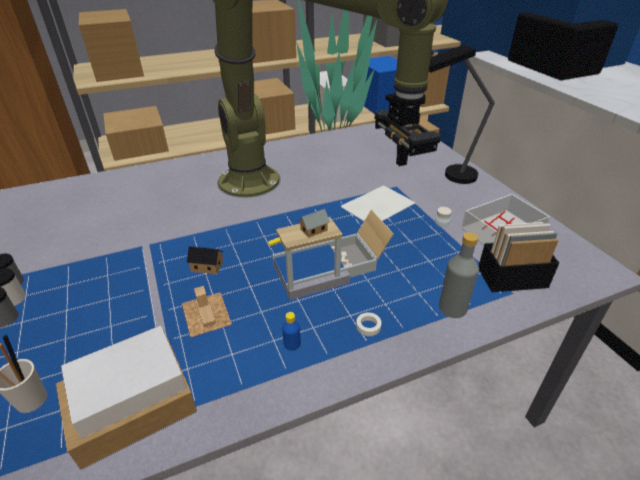

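```bash
python3 -m pendant '[[0,[20,0,0],[0,0,0]],[0,[58,0,0],[0,0,0]],[0,[98,0,0],[0,0,0]],[0,[138,0,0],[0,0,0]],[0,[170,-3,0],[0,0,0]],[0,[190,-8,0],[0,0,0]],[0,[197,-14,0],[0,0,0]],[0,[197,-18,0],[0,0,0]]]'; python3 - <<'E'
from h import *
o,p,R0=cur(); print(p,w2s(p),o["force"])
c=optics.read_camera("scene"); cv2.imwrite("pics/s12.png",cv2.resize(c["image"][120:290,270:470],None,fx=3.5,fy=3.5))
E
```

```text
time_s: 18.48
tool_pos: [0.5612, 0.2512, 0.104]
tool_rot: [-63.2, 89.9, -64.5]
force: [0.1, -0.2, -0.1]
grip_width: 0.0002
[0.5612 0.2512 0.104 ] [  2.0229 234.7565 104.0493] [ 0.0858 -0.176  -0.0834]
```

View pics/s12.png

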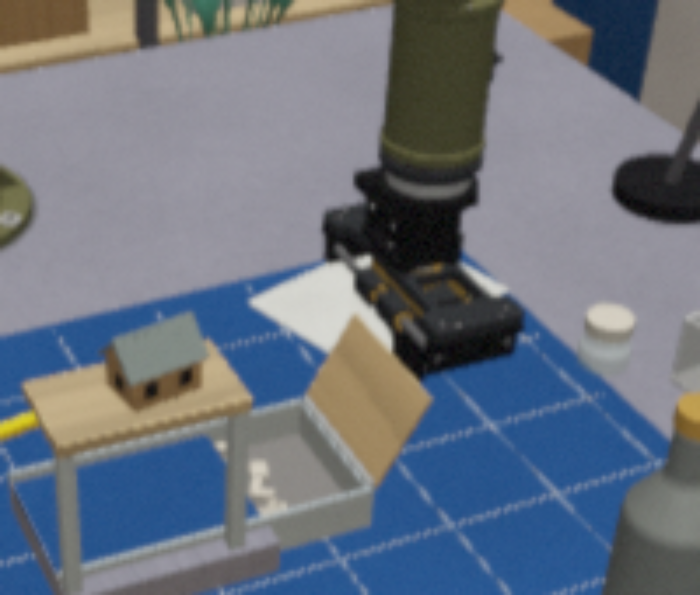

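Finger is behind the lid. Push toward the board, then over.

```bash
python3 -m pendant '[[0,[0,-10,0],[0,0,0]],[0,[0,-20,0],[0,0,0]],[0,[0,-28,0],[0,0,0]],[0,[0,-36,0],[0,0,0]],[0,[0,-44,0],[0,0,0]],[0,[0,-52,0],[0,0,0]],[0,[0,-58,0],[0,0,0]]]'; python3 - <<'E'
from h import *
o,p,R0=cur(); print(p,w2s(p),o["force"])
c=optics.read_camera("scene"); cv2.imwrite("pics/s13.png",cv2.resize(c["image"][120:290,270:470],None,fx=3.5,fy=3.5))
E
```

```text
time_s: 19.12
tool_pos: [0.5613, 0.1959, 0.1062]
tool_rot: [12.2, 89.7, 11.0]
force: [1.0, 2.1, 0.9]
grip_width: 0.0003
[0.5613 0.1959 0.1062] [  2.9773 179.5071 106.1545] [0.9969 2.1442 0.8569]
```

View pics/s13.png

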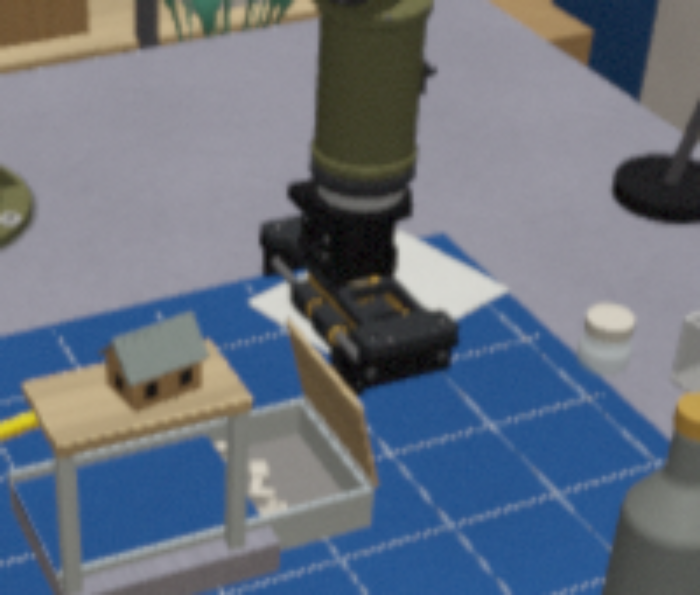

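```bash
python3 -m pendant '[[0,[0,-9,0],[0,0,0]],[0,[0,-18,0],[0,0,0]],[0,[0,-27,0],[0,0,0]],[0,[0,-35,0],[0,0,0]],[0,[3,-42,0],[0,0,0]],[0,[9,-48,0],[0,0,0]],[0,[16,-52,0],[0,0,0]],[0,[23,-55,0],[0,0,0]]]'; python3 - <<'E'
from h import *
o,p,R0=cur(); print(p,w2s(p),o["force"])
c=optics.read_camera("scene"); cv2.imwrite("pics/s14.png",cv2.resize(c["image"][120:290,270:470],None,fx=3.5,fy=3.5))
E
```

```text
time_s: 19.83
tool_pos: [0.5602, 0.1403, 0.0821]
tool_rot: [-6.0, 89.7, -7.2]
force: [0.6, -0.2, 1.5]
grip_width: 0.0003
[0.5602 0.1403 0.0821] [  2.7062 123.8583  82.1139] [ 0.572  -0.2115  1.5269]
```

View pics/s14.png

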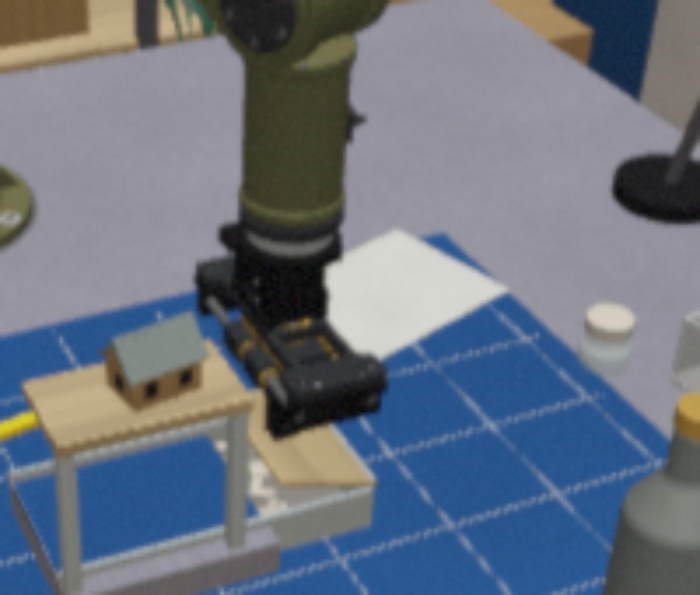

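```bash
python3 -m pendant '[[0,[7,0,0],[0,0,0]],[0,[13,1,0],[0,0,0]],[0,[17,2,0],[0,0,0]],[0,[19,2,0],[0,0,0]],[0,[21,2,0],[0,0,0]],[0,[22,2,0],[0,0,0]],[0,[22,2,0],[0,0,0]]]'; python3 - <<'E'
from h import *
o,p,R0=cur(); print(p,w2s(p),o["force"])
E
```

```text
time_s: 20.47
tool_pos: [0.5597, 0.1444, 0.0623]
tool_rot: [2.1, 89.8, 1.0]
force: [-5.4, -2.7, 11.0]
grip_width: 0.0004
[0.5597 0.1444 0.0623] [  2.1502 127.947   62.316 ] [-5.4073 -2.7308 11.0062]
```

```bash
python3 -m pendant '[[0,[0.5,0,0],[0,0,0]],[0,[0.5,0,0],[0,0,0]],[0,[0.5,0,0],[0,0,0]],[0,[-15,0,0],[0,0,0]],[0,[-50,5,0],[0,0,0]],[0,[-90,20,0],[0,0,0]],[0,[-130,50,0],[0,0,0]],[0,[-160,80,0],[0,0,0]],[0,[-160,80,0],[0,0,0]]]'; python3 - <<'E'
from h import *
o,p,R0=cur(); print(p,w2s(p),o["force"])
c=optics.read_camera("scene"); cv2.imwrite("pics/s15.png",c["image"])
for n in ("scene","top"):
    c=optics.read_camera(n);P=cloud(c);S=(P-S0)@Rs()*1000
    m=(np.abs(S[...,0])<55)&(S[...,1]>95)&(S[...,1]<172)&(S[...,2]>25)&(S[...,2]<90); Q=S[m]; f=np.polyfit(Q[:,1],Q[:,2],1); print(n,len(Q),f,"at 100:",np.polyval(f,100),"at 172",np.polyval(f,172),Q[:,2].mean())
cv2.imwrite("pics/t15.png",c["image"])
E
```

```text
time_s: 21.22
tool_pos: [0.5617, 0.2315, 0.2273]
tool_rot: [33.6, 89.1, 32.8]
force: [-0.3, 2.2, 0.1]
grip_width: 0.0004
[0.5617 0.2315 0.2273] [  2.8694 215.0445 227.255 ] [-0.2626  2.2223  0.1106]
scene 609 [-0.0033 46.8221] at 100: 46.4935437781775 at 172 46.25698247946519 46.37650459048288
top 1530 [-0.0012 46.1442] at 100: 46.02606994575904 at 172 45.94103992457313 45.98659934358305
```

View pics/s15.png

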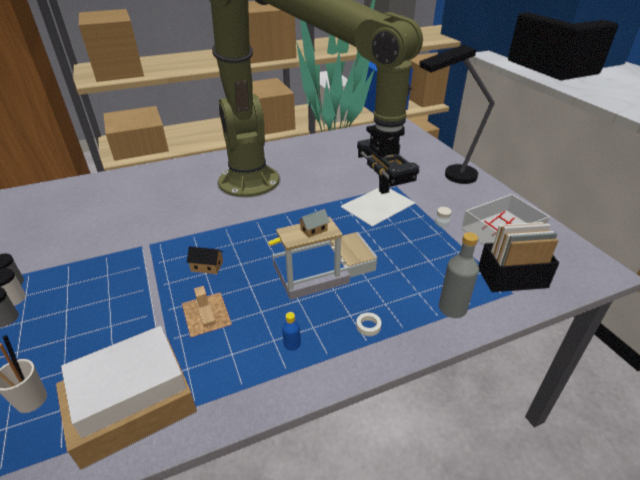

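View pics/t15.png

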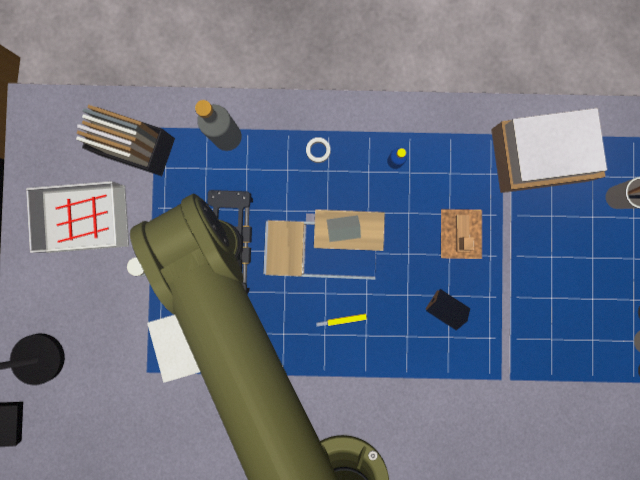

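Lid is flat (slope about 0), the scraper is on the pad, and the robot is clear. I'll let it settle briefly, then hand in.

```bash
python3 -m pendant '[[0,[0,0,0],[0,0,0]],[0,[0,0,0],[0,0,0]],[0,[0,0,0],[0,0,0]],[0,[0,0,0],[0,0,0]]]'; python3 -c "
from h import *
print(telemetry.get_obs()['joint_velocities'].round(2)); env.sign_off()"
```

```text
time_s: 21.7
tool_pos: [0.5608, 0.2224, 0.2196]
tool_rot: [-0.9, 89.9, -2.1]
force: [-0.3, -0.6, -0.2]
grip_width: 0.0008
[-0.23 -0.3  -0.36 -0.53 -0.11  0.08 -0.07]
the job is handed in; nothing more can be done
```

I cleared the board in two sweeps with the tool leaning back 35°: three chips from the rear lane, including those under the shelf, then two from the front. I then parked the scraper on the cork pad, folded the lid shut and handed the job in at 21.7 s.

- **Chips:** After the sweeps the board was empty and all five chips were in the tray, at y of about 89 mm or more and no higher than about 29 mm. One chip (the T) stood on edge by the board's end, and the cross lay on another chip. I couldn't see them once the lid was shut.
- **Scraper:** It lay flat on the pad, its centre about 1 mm from the pad's centre by the wrist camera.
- **Lid:** It measured flat, with its top about 46 mm high and level from edge to hinge. The press force was about 11 N.
- **Bystanders and robot:** In the last pictures the bystanders looked unmoved, though the arm partly hid the pot in the top view. The gripper was clear of everything.

No check failed. The only differences were camera readings 1 to 5 mm apart.

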